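# Set up the slide stainer with its clean jars

### The job

Get the slide stainer ready for filling: raise its hood and lock the folding stay over centre so that the hood stays up by itself, then take each washed staining jar, which stands mouth-down on the blue draining tray, turn it mouth-up and stand it squarely in a station of its own on the stainer's deck. Do not knock the bottles, the mug, the slide box or the slide rack about.

Things in the scene. Friction and masses are not known exactly. Their poses are not given: they have to be found in the camera images.
- hood (a joint): angle of the stainer's hood, rad: 0 shut, 1.18 as far up as the stay lets it go. A see-through cover in a grey frame, 220 mm deep, 328 wide, top 122 mm above the bench when shut, 0.65 kg, hinged along its far edge. The hinge is soft-closing (damper 9 N m per rad/s): raise it at 0.25 rad/s or so; let go of, it sinks, slowly at first. Raised, no part of it comes nearer than 35 mm beyond the stations' centre line
- hood_hinge (a point): middle of the hood's hinge line, 90 mm above the bench, fixed to the stainer; its x axis points from the hood's handle to the hinge (away from the robot), y runs along the hinge, z up. The hood's front rises as it opens
- hood_handle (a point): middle of the hood's bar handle: a round steel bar 12 mm thick, 120 mm long, along the hinge's y axis, 40 mm off the hood's front face; when shut 260 mm from the hinge line and 5 mm below it (85 mm above the bench). It turns with the hood, with the axes of hood_hinge when shut
- stay (a joint): angle of the stay's knuckle, rad: 0 folded, hood shut; 2.79 with its two flat links in line; 2.99 at its stop just over centre, where the hood's weight keeps it: locked. Left short of in line it folds again. Links 124 mm (lower) and 53 mm (upper); pivoted on the stainer 170 mm in front of the hinge line and 50 below it, and on the hood 100 in front and 20 below (when shut)
- stay_knob (a point): middle of the knob at the stay's knuckle: a black round stub 16 mm thick, 32 mm long, sticking out sideways (-y of the hinge) on the right of the stainer as the robot sees it. Short of in line the knob stands on the near, upper side; with the hood raised, slowly (15 mm/s) pressing it down and away from the robot (hinge +x and -z alike), under 20 N, carries it over centre onto its stop
- station0 (a point): centre of the floor of a station, the one nearest the stay, 40 mm above the bench, axes as hood_hinge: a square pocket 60 mm wide inside, framed by grey ribs 8 mm high and 5 mm wide; stations are 100 mm apart. Its centre lies 160 mm in front of the hinge line; a housing 85 mm high begins 70 mm beyond it, a console 28 mm high lies in front
- station1 (a point): centre of the floor of a station, the middle one, 40 mm above the bench, axes as hood_hinge: a square pocket 60 mm wide inside, framed by grey ribs 8 mm high and 5 mm wide; stations are 100 mm apart. Its centre lies 160 mm in front of the hinge line; a housing 85 mm high begins 70 mm beyond it, a console 28 mm high lies in front
- station2 (a point): centre of the floor of a station, the one farthest from the stay, 40 mm above the bench, axes as hood_hinge: a square pocket 60 mm wide inside, framed by grey ribs 8 mm high and 5 mm wide; stations are 100 mm apart. Its centre lies 160 mm in front of the hinge line; a housing 85 mm high begins 70 mm beyond it, a console 28 mm high lies in front
- jar0_mid (a point): staining jar: square white plastic vessel, 50 x 50 mm outside, 64 mm high, walls and floor 3.5 mm, 0.08 to 0.15 kg. The point is its centre (32 mm from either end); z points from the open mouth to the closed bottom: up while the jar stands mouth-down, as at the start on the tray, down when it stands mouth-up; x and y are square to its sides. May be absent
- jar1_mid (a point): staining jar: square white plastic vessel, 50 x 50 mm outside, 64 mm high, walls and floor 3.5 mm, 0.08 to 0.15 kg. The point is its centre (32 mm from either end); z points from the open mouth to the closed bottom: up while the jar stands mouth-down, as at the start on the tray, down when it stands mouth-up; x and y are square to its sides. May be absent
- jar2_mid (a point): staining jar: square white plastic vessel, 50 x 50 mm outside, 64 mm high, walls and floor 3.5 mm, 0.08 to 0.15 kg. The point is its centre (32 mm from either end); z points from the open mouth to the closed bottom: up while the jar stands mouth-down, as at the start on the tray, down when it stands mouth-up; x and y are square to its sides. May be absent
- tray: blue draining tray, 220 mm (x) by 380 mm (y), smooth, rim 10 mm high and 4 mm thick, floor 4 mm above the bench, fixed; origin at the centre of its underside. The jars stand in a row along its y, about 140 mm apart, some places empty; a small flat tissue cassette 7 mm thick lies in front of them
- bottle_a: closed round brown bottle, 68 mm wide, 120 high, back of the bench; to be left alone
- bottle_b: closed round white bottle, 52 mm wide, 100 high, back of the bench; to be left alone
- mug: blue mug with a handle, 80 mm wide, 95 high, back of the bench; to be left alone
- slide_box: flat grey slide box 85 x 105 x 32 mm, lying beyond the tray; to be left alone
- slide_rack: steel slide rack with glass slides, 60 x 85 x 33 mm, to the right of the tray; to be left alone
There are look-alikes about, which are no part of the job. Leave any brown, green or yellow look-alike of the part that bears jar2_mid alone.

How it is judged:
By the outcome, as a careful person would: the job done as asked, in the order asked, and still so for the second after the job is handed in, with the robot touching nothing.
Of jar0, jar1, jar2 only 2 to 3 are there at a start; the rules pass over those that are not, and their reading is None.
At some moment in a run one of jar0, jar1, jar2 may be knocked a few centimetres aside while the robot is not near it.
Once in a run the grip may slacken for a moment while it holds something.
It also fails if it takes over 210 s, if anything falls off the work surface, if the arm or the gripper's body presses on something with over 40 N, if the wrist force passes 120 N, or if a joint passes its speed limit or range.

### The arm

A 6-joint arm with a two-finger parallel gripper is mounted at the origin on the work surface. World frame = base frame: x ahead of the robot, y to its left, z up, the work surface at z = 0. Lengths are in m, angles in rad, forces in N, time in s.
With the tool pointing down it reaches from about 0.25 to 0.725 m from the base axis. Payload 9.7 kg.
Tool frame: the origin (TCP) lies between the finger pads; the fingertips stand 8 mm ahead of it and the grasp point (between the pads) lies 11 mm behind it; z points along the fingers, y is the direction in which the jaws open and shut (so a half turn about z gives the same grasp; the last joint's range is limited). The gripper opens to 85 mm and grips with 20 to 120 N. Pads are 22 mm wide; open, the fingers measure 114 mm over their backs; the gripper's body (76 mm by 85 mm) begins 54 mm behind the grasp point. The pads swing forward as they close: fully open they stand 13 mm farther back than shut.
Start: joints at [-1.119, 0.087, 0.176, 1.66, 0, 1.571], TCP at [0.24, -0.495, 0.239] pointing down, gripper open.
Joint ranges: [-3.13, 3.13], [-0.85, 1.81], [-1.15, 1.24], [-2.2, 2.28], [-1.44, 1.52], [-3.14, 3.14]. Speed limits (rad/s): [2.22, 2.22, 2.57, 3.14, 3.14, 3.14].

### API

Orientations are given as a 3x3 rotation matrix whose columns are the frame's x, y, z axes.
In Python, from rig import env gives the robot as it stands.
- The arm moves only by the shell command python3 -m creep 'ROWS' [FORCE]. ROWS is a JSON object of lists of equal length, an entry for each row: "delta_rot": the turn, a rotation vector about the tool's x, y, z in degrees, a list of three; "dp": the shift along the tool's x, y, z in cm, a list of three; "hand": the finger opening in cm, from 0 to 8.54. In form: {"delta_rot": [[wx, wy, wz], ...], "dp": [[tx, ty, tz], ...], "hand": [hand, ...]}. A call has 1 to 5 rows; each row shifts and turns the commanded pose from where the row before left it, along the tool's axes as they then stand; what a row does not reach is not made up. A row lasts 1/10 s, in which the tool goes at most 50 mm and 8.59 degrees, less where a joint would pass 70% of its speed; a pose out of reach is approached as far as the arm can. A call with a gripper value outside its range is refused whole. The fingers move at their own pace and stop on an object; FORCE is the grip in N (left out, the last holds). Time passes only in rows, so rows that do not move let the fingers close. It gives the time, the measured TCP pose, the force and the opening at its end, in the units of the state.
- env.read_state(): the state, without advancing time (a new reading comes with each control period).
- env.read_camera(name): name is "scene" or "top" or "wrist"; returns a dict with "img" (384x512x3 uint8, blue, green, red), "fx", "fy", "cx", "cy" (pixels), "dist" ([k1, k2, p1, p2, k3] as OpenCV has them; the pictures are not rectified), "extrinsics" (4x4, takes a point from world to camera coordinates). Camera axes: x right, y up, looking along -z (the intrinsics and any distortion apply to the point x, -y, -z); pixel columns grow to the right and rows downward; lengths in m; the calibration is good to about 2 mm. A picture is of the moment at which its call begins. There is no depth.
- env.hand_in(): hands the job in, once; it reports no verdict.
The state is a dict: "time_s": time; "q": joint angles; "qvel": joint speeds; "joint_torque": joint torques, N m; "eef_pos": TCP position; "eef_rot": TCP orientation; "force": force on the tool from outside, world axes, zero at the start; "torque": the same for the moment, N m; "opening": opening from 0.0 (shut) to 1.0 (fully open).
Only numpy, scipy, OpenCV 4.12 (cv2) and the standard library are available. Lean on these libraries where they do the work, as an engineer would, in place of code of your own. Each camera call takes 0.05 s, during which the arm holds its last target.

## Working session

There is one attempt and no reset: what is moved stays moved. The work goes in short steps, Python scripts to look and compute and a shell command to move; the robot and the scene stay as the last step left them, time stands still between calls to the robot, and variables do not carry over. Pictures are saved under pics/ and viewed, and the job is handed in when it is done.

```bash
ls; mkdir -p pics; cat > h.py <<'E'
import numpy as np, cv2
from rig import env
def cam(n):
    c=env.read_camera(n); c['K']=np.array([[c['fx'],0,c['cx']],[0,c['fy'],c['cy']],[0,0,1.]]); c['D']=np.array(c['dist'],float); c['E']=np.array(c['extrinsics']); return c
F=np.diag([1,-1,-1.])
def ray(c,uv):
    p=cv2.undistortPoints(np.array(uv,float).reshape(-1,1,2),c['K'],c['D']).reshape(-1,2)
    d=np.c_[p,np.ones(len(p))]@F
    R=c['E'][:3,:3];t=c['E'][:3,3]
    return -R.T@t, d@R
def onz(c,uv,z):
    o,d=ray(c,uv); return o+d*((z-o[2])/d[:,2])[:,None]
def proj(c,P):
    P=np.atleast_2d(np.array(P,float)); R=F@c['E'][:3,:3];t=F@c['E'][:3,3]
    return cv2.projectPoints(P,cv2.Rodrigues(R)[0],t,c['K'],c['D'])[0].reshape(-1,2)
def tri(obs):
    A=np.zeros((3,3));b=np.zeros(3)
    for c,uv in obs:
        o,d=ray(c,[uv]);d=d[0]/np.linalg.norm(d[0]);M=np.eye(3)-np.outer(d,d);A+=M;b+=M@o
    return np.linalg.solve(A,b)
def save(n,img,box=None,s=1):
    if box: img=img[box[1]:box[3],box[0]:box[2]]
    cv2.imwrite('pics/'+n,cv2.resize(img,None,fx=s,fy=s,interpolation=cv2.INTER_CUBIC))
E
python3 - <<'E'
from h import *
for n in['scene','top','wrist']:
    c=cam(n);save(n+'0.png',c['img'],s=1.56)
    o,d=ray(c,[[256,192]]);print(n,o.round(3),d.round(3),c['fx'],c['D'])
s=env.read_state();print({k:np.round(v,3) for k,v in s.items()})
E
```

```text
pics
scene [ 1.374 -0.555  1.281] [[-0.534  0.323 -0.782]] 452.3418705345225 [-0.14529703  0.          0.          0.          0.        ]
top [ 0.392 -0.094  1.518] [[ 0.124 -0.013 -0.992]] 401.5700166748304 [-0.03504242  0.          0.          0.          0.        ]
wrist [ 0.301 -0.466  0.373] [[-0.244 -0.127 -0.961]] 272.1419453851093 [-0.00628859  0.          0.          0.          0.        ]
{'time_s': np.float64(0.15), 'q': array([-1.119,  0.087,  0.175,  1.66 , -0.   ,  1.571]), 'qvel': array([-0.001, -0.001,  0.002,  0.001,  0.   , -0.001]), 'joint_torque': array([-1.0000e-03, -5.2076e+01,  4.6504e+01,  1.4000e-02, -0.0000e+00,
        0.0000e+00]), 'eef_pos': array([ 0.24 , -0.495,  0.239]), 'eef_rot': array([[ 0.9  ,  0.437, -0.   ],
       [ 0.437, -0.9  ,  0.001],
       [-0.   , -0.001, -1.   ]]), 'force': array([ 0.311, -0.38 ,  1.173]), 'torque': array([-0.038, -0.001,  0.018]), 'opening': np.float64(1.001)}
```

View pics/scene0.png

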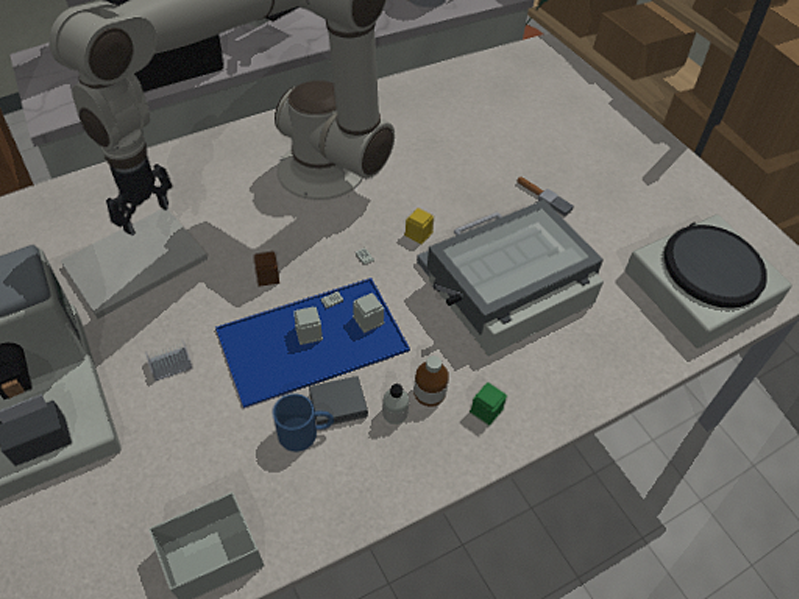

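View pics/top0.png

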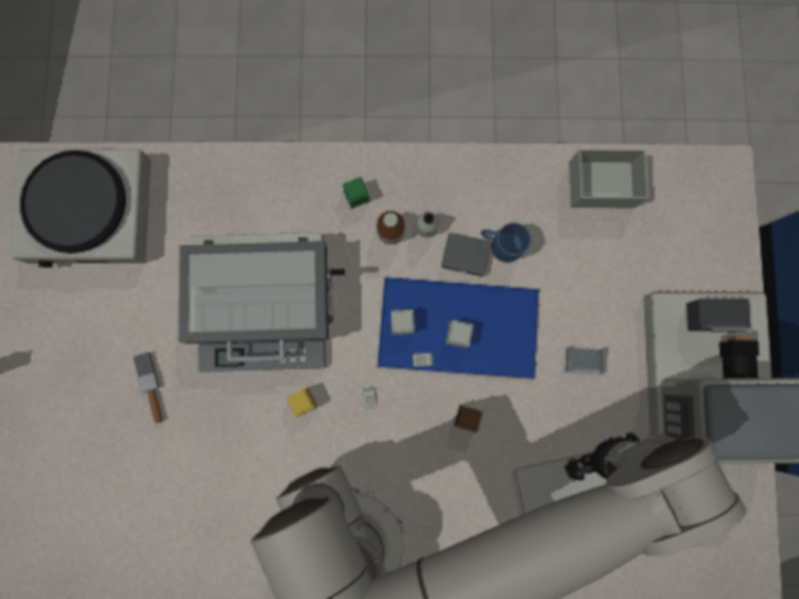

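View pics/wrist0.png

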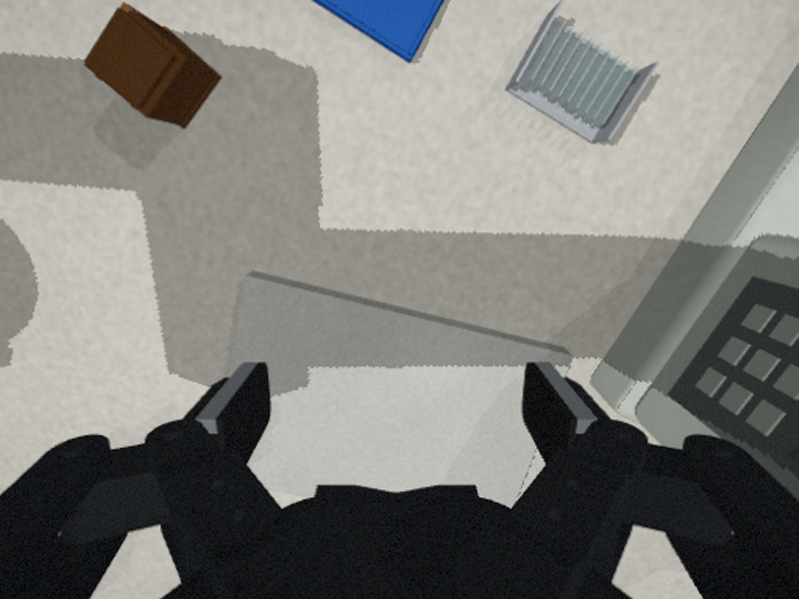

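The scene has two white jars on the tray, at about (403,321) and (460,333) in the enlarged top view. The brown, yellow and green blocks are look-alikes. The stainer is at about (255,305), with its knob at (337,272). I'll enlarge these next.

```bash
python3 - <<'E'
from h import *
c=cam('top');save('t1.png',c['img'],(105,140,265,260),5);save('t2.png',c['img'],(225,165,385,265),5)
c=cam('scene');save('s1.png',c['img'],(250,105,410,225),5)
E
```

```text
(no output)
```

View pics/t1.png

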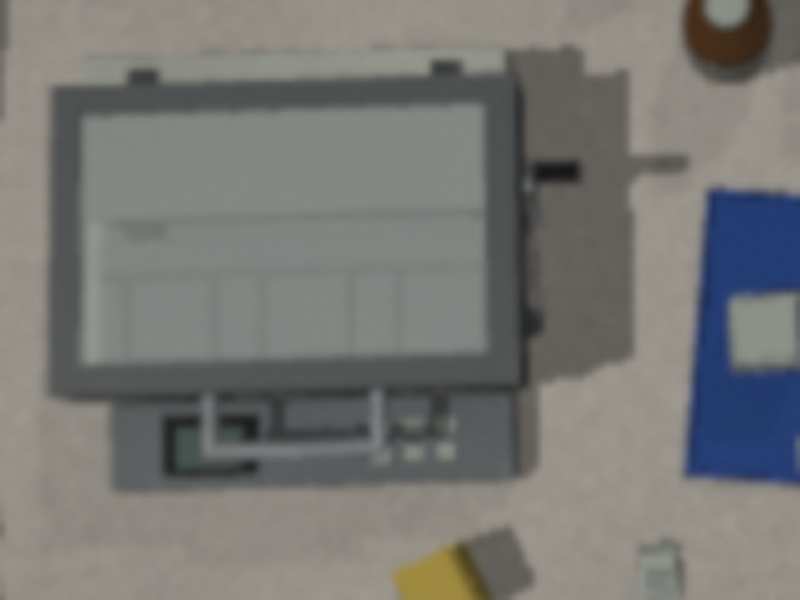

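View pics/t2.png

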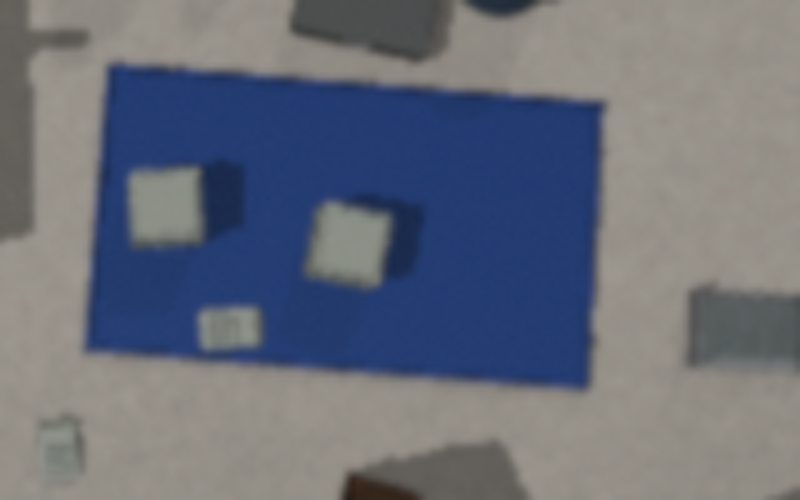

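View pics/s1.png

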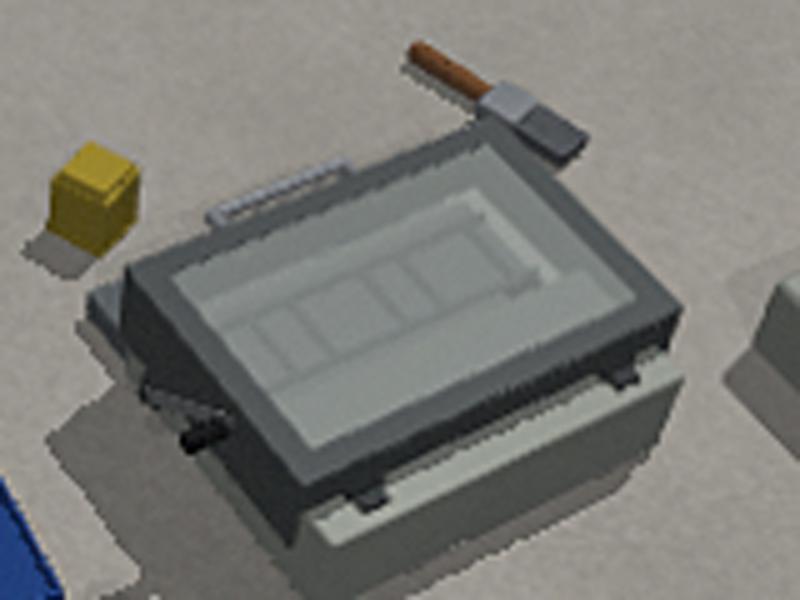

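```bash
python3 - <<'E'
from h import *
c=cam('top');g=lambda P,o:np.array(P)/5.+np.array(o)-.4
a=onz(c,g([(52,88),(518,82),(524,384),(50,397)],(105,140)),.122);print('hood',a.round(3),np.linalg.norm(np.diff(a,axis=0,append=a[:1]),axis=1))
b=onz(c,g([(204,449),(380,445)],(105,140)),.085);print('handle',b.round(3),np.linalg.norm(b[0]-b[1]),b.mean(0))
print('knobtop',onz(c,g([(534,171),(579,170)],(105,140)),.122).round(3))
# jars
hsv=cv2.cvtColor(c['img'],cv2.COLOR_BGR2HSV)
m=((hsv[...,1]<70)&(hsv[...,2]>120)).astype(np.uint8);z=np.zeros_like(m);z[170:240,245:320]=1
# hull of tray
cs,_=cv2.findContours(m*z,0,2)
for k in cs:
    if 60<cv2.contourArea(k):
        r=cv2.minAreaRect(k);bx=onz(c,cv2.boxPoints(r),.068);print(r,bx.mean(0).round(4),np.linalg.norm(np.diff(bx,axis=0),axis=1).round(4),np.degrees(np.arctan2(*(bx[1]-bx[0])[[1,0]])))
m=((hsv[...,0]>105)&(hsv[...,0]<125)&(hsv[...,1]>150)).astype(np.uint8);z[:]=0;z[160:250,225:360]=1
cs,_=cv2.findContours(m*z,0,2);k=max(cs,key=cv2.contourArea);bx=onz(c,cv2.boxPoints(cv2.minAreaRect(k)),.01);print('tray',bx.round(3),bx.mean(0))
h=cam('scene')
print('knob ref', proj(h,[[.5,.1,.1]]))
E
```

```text
hood [[0.689 0.387 0.122]
 [0.694 0.057 0.122]
 [0.48  0.05  0.122]
 [0.47  0.379 0.122]] [0.33050661 0.21406553 0.32982915 0.21903437]
handle [[0.436 0.28  0.085]
 [0.439 0.155 0.085]] 0.12523958165156834 [0.4372366  0.21784124 0.085     ]
knobtop [[0.63  0.045 0.122]
 [0.631 0.013 0.122]]
((269.984619140625, 229.876953125), (7.442083835601807, 10.666987419128418), 82.87498474121094) [ 0.4351 -0.1634  0.068 ] [0.0385 0.0267 0.0384] -82.87037141439471
((294.6351318359375, 212.68919372558594), (12.658721923828125, 13.97391414642334), 9.462321281433105) [ 0.4972 -0.253   0.068 ] [0.0508 0.046  0.0508] -9.991555721977809
((257.0, 205.5), (13.0, 12.0), 90.0) [ 0.5232 -0.1167  0.068 ] [0.0436 0.0473 0.0434] -89.91438086479482
((282.0, 176.5), (13.0, 74.0), 90.0) [ 0.6299 -0.2085  0.068 ] [0.2719 0.0483 0.2708] -89.84973482910672
tray [[ 0.423 -0.064  0.01 ]
 [ 0.632 -0.08   0.01 ]
 [ 0.604 -0.454  0.01 ]
 [ 0.394 -0.432  0.01 ]] [ 0.51324409 -0.25741459  0.01      ]
knob ref [[288.42455136 162.03224623]]
```

Measured poses, with the hood 0.329 × 0.217 m against a nominal 328 × 220:
- **Handle:** (0.437, 0.218, 0.085), length 0.125.
- **Hinge:** about (0.697, 0.224), yaw about 1.3°.
- **Jars:** two white ones on the tray, near (0.523, −0.117) and (0.497, −0.253).

The hood comes first.

```bash
cat >> h.py <<'E'
from scipy.spatial.transform import Rotation as Ro
def nrm(v): v=np.array(v,float); return v/np.linalg.norm(v)
def fr(t,y):
    t=nrm(t);y=np.array(y,float);y=nrm(y-t*(y@t));return np.c_[np.cross(y,t),y,t]
def go(P,R,tag='',frm=None):
    s=env.read_state();R0=np.array(s['eef_rot']) if frm is None else frm[1];p=np.array(s['eef_pos']) if frm is None else frm[0]
    rv=np.degrees(Ro.from_matrix(R0.T@R).as_rotvec());n=np.linalg.norm(rv)
    d=(np.array(P)-p)
    print(tag,'rot',rv.round(1),'rows>=',int(np.ceil(n/8.5)),'| dp cm: old axes',(100*R0.T@d).round(2),' new axes',(100*R.T@d).round(2),'len',round(100*np.linalg.norm(d),1))
def st():
    s=env.read_state();print('t',round(float(s['time_s']),2),'p',np.round(s['eef_pos'],4),'z',np.round(np.array(s['eef_rot'])[:,2],3),'y',np.round(np.array(s['eef_rot'])[:,1],3),'q',np.round(s['q'],2),'F',np.round(s['force'],1),'op',round(float(s['opening']),3))
YAW=np.radians(1.3);X=np.array([np.cos(YAW),np.sin(YAW),0]);Y=np.array([-np.sin(YAW),np.cos(YAW),0]);Z=np.array([0,0,1.])
HAND=np.array([.437,.218,.085]);H=HAND+.26*X+.005*Z
def hood(th,x,z): return H+X*(x*np.cos(th)+z*np.sin(th))+Z*(-x*np.sin(th)+z*np.cos(th))
E
python3 - <<'E'
from h import *
print('hinge',H,'handle up',hood(1.18,-.26,-.005))
t=np.sin(np.radians(20))*X-np.cos(np.radians(20))*Z
R=fr(t,X)
G=HAND+.011*t
go(G-.09*t,R,'pre')
E
```

```text
hinge [0.69693308 0.22389871 0.09      ] handle up [0.59329628 0.22154686 0.32849294]
pre rot [-17.8  11.4 -64.7] rows>= 9 | dp cm: old axes [ 46.37 -56.65   8.01]  new axes [70.81 14.75 13.87] len 73.6
```

```bash
python3 -m creep '{"delta_rot":[[-1.98,1.27,-7.19],[-1.98,1.27,-7.19],[-1.98,1.27,-7.19],[-1.98,1.27,-7.19],[-1.98,1.27,-7.19]],"dp":[[0,0,0],[0,0,0],[0,0,0],[0,0,0],[0,0,0]],"hand":[3,3,3,3,3]}' 40
python3 -m creep '{"delta_rot":[[-1.98,1.27,-7.19],[-1.98,1.27,-7.19],[-1.98,1.27,-7.19],[-1.98,1.27,-7.19],[0,0,0]],"dp":[[0,0,0],[0,0,0],[0,0,0],[0,0,0],[3,0.7,0]],"hand":[3,3,3,3,3]}'
python3 -m creep '{"delta_rot":[[0,0,0],[0,0,0],[0,0,0],[0,0,0],[0,0,0]],"dp":[[3.6,0.7,0.5],[3.6,0.7,0.5],[3.6,0.7,0.5],[3.6,0.7,0.5],[3.6,0.7,0.5]],"hand":[3,3,3,3,3]}'
python3 -m creep '{"delta_rot":[[0,0,0],[0,0,0],[0,0,0],[0,0,0],[0,0,0]],"dp":[[3.6,0.7,0.5],[3.6,0.7,0.5],[3.6,0.7,0.5],[3.6,0.7,0.5],[3.6,0.7,0.5]],"hand":[3,3,3,3,3]}'
python3 -m creep '{"delta_rot":[[0,0,0],[0,0,0],[0,0,0],[0,0,0],[0,0,0]],"dp":[[3.6,0.7,0.5],[3.6,0.7,0.5],[3.6,0.7,0.5],[3.6,0.7,0.5],[3.6,0.7,0.5]],"hand":[3,3,3,3,3]}'
python3 - <<'E'
from h import *
st()
t=np.sin(np.radians(20))*X-np.cos(np.radians(20))*Z
R=fr(t,X)
G=HAND+.011*t
go(G-.09*t,R,'pre')
go(G,R,'G')
E
```

```text
time_s: 0.85
eef_pos: [0.2401, -0.4947, 0.2395]
eef_rot: [[0.46, 0.866, 0.197], [0.886, -0.461, -0.047], [0.05, 0.196, -0.979]]
force: [0.7, -0.4, 0.4]
opening: 0.354
time_s: 1.35
eef_pos: [0.2452, -0.4662, 0.2396]
eef_rot: [[-0.025, 0.939, 0.343], [1.0, 0.023, 0.01], [0.001, 0.343, -0.939]]
force: [-0.5, 1.3, -0.7]
opening: 0.352
time_s: 1.85
eef_pos: [0.2833, -0.2825, 0.2301]
eef_rot: [[-0.022, 0.939, 0.343], [1.0, 0.021, 0.007], [-0.0, 0.343, -0.939]]
force: [0.3, -0.7, 0.4]
opening: 0.351
time_s: 2.35
eef_pos: [0.3206, -0.1017, 0.2188]
eef_rot: [[-0.022, 0.939, 0.344], [1.0, 0.02, 0.007], [-0.001, 0.344, -0.939]]
force: [0.2, 0.2, -0.7]
opening: 0.354
time_s: 2.85
eef_pos: [0.358, 0.0798, 0.2075]
eef_rot: [[-0.023, 0.939, 0.344], [1.0, 0.022, 0.008], [0.0, 0.345, -0.939]]
force: [1.3, 0.5, 0.0]
opening: 0.354
t 2.85 p [0.358  0.0798 0.2075] z [ 0.344  0.008 -0.939] y [0.939 0.022 0.345] q [ 0.29 -0.72 -0.54  1.41 -0.09  1.82] F [1.3 0.5 0. ] op 0.354
pre rot [ 0.2 -0.   0. ] rows>= 1 | dp cm: old axes [13.64  3.51  6.44]  new axes [13.64  3.52  6.42] len 15.5
G rot [ 0.2 -0.   0. ] rows>= 1 | dp cm: old axes [13.64  3.49 15.44]  new axes [13.64  3.52 15.42] len 20.9
```

```bash
python3 -m creep '{"delta_rot":[[0,0,0],[0,0,0],[0,0,0],[0,0,0],[0,0,0]],"dp":[[3.4,0.9,1.3],[3.4,0.9,1.3],[3.4,0.9,1.3],[3.4,0.8,1.3],[0,0,1.2]],"hand":[3,3,3,3,3]}'
python3 - <<'E'
from h import *
st()
c=cam('wrist');save('w1.png',c['img'],s=1.5)
t=np.sin(np.radians(20))*X-np.cos(np.radians(20))*Z
R=fr(t,X)
G=HAND+.011*t
go(G,R,'G')
print(proj(c,[HAND+.06*Y,HAND,HAND-.06*Y]))
E
```

```text
time_s: 3.35
eef_pos: [0.4102, 0.2183, 0.1582]
eef_rot: [[-0.026, 0.939, 0.342], [1.0, 0.024, 0.009], [0.0, 0.342, -0.94]]
force: [-1.3, -0.9, 0.4]
opening: 0.351
t 3.35 p [0.4102 0.2183 0.1582] z [ 0.342  0.009 -0.94 ] y [0.939 0.024 0.342] q [ 0.6  -0.44 -0.48  1.24 -0.19  2.12] F [-1.3 -0.9  0.4] op 0.351
G rot [-0.1  0.1  0.2] rows>= 1 | dp cm: old axes [0.11 0.18 8.7 ]  new axes [0.11 0.16 8.7 ] len 8.7
[[254.09302189 125.19451204]
 [253.77483271 200.33171186]
 [253.4990411  265.427231  ]]
```

View pics/w1.png

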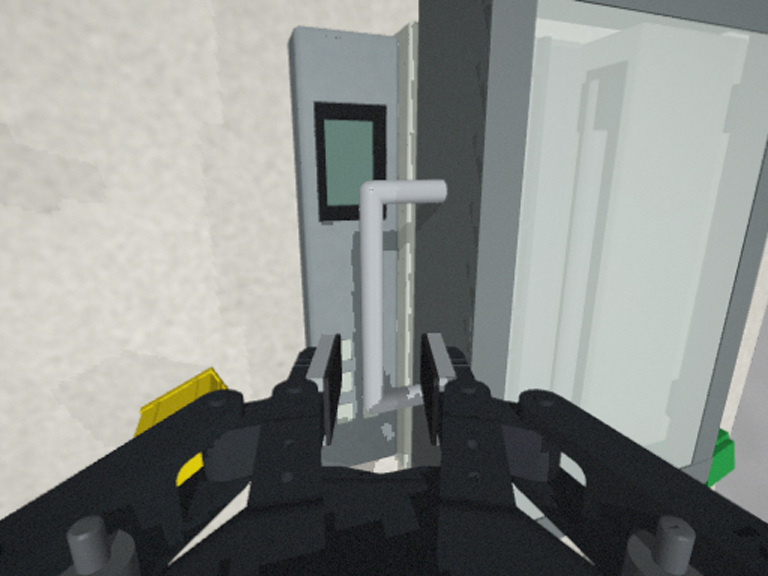

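```bash
sed -i 's/\[.437,.218,.085\]/[.435,.218,.085]/' h.py; python3 -m creep '{"delta_rot":[[0,0,0],[0,0,0],[0,0,0],[0,0,0],[0,0,0]],"dp":[[0.1,0,2],[0,0,2],[0,0,2],[0,0,1.5],[0,0,1.2]],"hand":[3,3,3,3,3]}'
python3 -m creep '{"delta_rot":[[0,0,0],[0,0,0],[0,0,0],[0,0,0]],"dp":[[0,0,0],[0,0,0],[0,0,0],[0,0,0]],"hand":[0.8,0.8,0.8,0.8]}' 30
python3 - <<'E'
from h import *
st()
c=cam('wrist');save('w2.png',c['img'],s=1.5)
E
```

```text
time_s: 3.9
eef_pos: [0.4396, 0.2158, 0.0766]
eef_rot: [[-0.021, 0.939, 0.342], [1.0, 0.02, 0.007], [-0.0, 0.343, -0.94]]
force: [-0.6, -0.2, 0.2]
opening: 0.353
time_s: 4.3
eef_pos: [0.4357, 0.2155, 0.0746]
eef_rot: [[-0.024, 0.942, 0.334], [1.0, 0.023, 0.006], [-0.003, 0.334, -0.943]]
force: [-17.8, -0.9, -4.4]
opening: 0.125
t 4.3 p [0.4357 0.2155 0.0746] z [ 0.334  0.006 -0.943] y [0.942 0.023 0.334] q [ 0.56 -0.37 -0.59  1.06 -0.17  2.08] F [-17.8  -0.9  -4.4] op 0.125
```

View pics/w2.png

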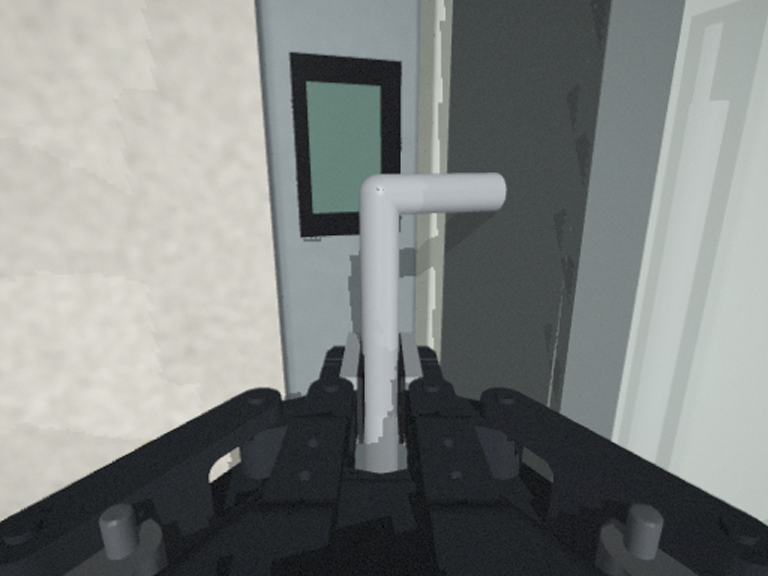

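```bash
sed -i 's/\[.435,.218,.085\]/[.432,.218,.085]/' h.py; python3 - <<'E'
import numpy as np
a=np.radians(20)
p=lambda t:np.array([-.26*np.cos(t)-.005*np.sin(t),.26*np.sin(t)-.005*np.cos(t)])
th=np.append(np.arange(0,1.17,.125),[1.18])
for i in range(len(th)-1):
    d=(p(th[i+1])-p(th[i]))*100; y=d@[np.cos(a),np.sin(a)];z=d@[np.sin(a),-np.cos(a)]
    print(round(th[i+1],3),'per row/5 y %.3f z %.3f'%(y/5,z/5))
E
```

```text
0.125 per row/5 y 0.248 z -0.600
0.25 per row/5 y 0.321 z -0.565
0.375 per row/5 y 0.389 z -0.520
0.5 per row/5 y 0.451 z -0.468
0.625 per row/5 y 0.506 z -0.408
0.75 per row/5 y 0.553 z -0.342
0.875 per row/5 y 0.591 z -0.270
1.0 per row/5 y 0.620 z -0.194
1.125 per row/5 y 0.639 z -0.115
1.18 per row/5 y 0.285 z -0.025
```

```bash
python3 -m creep '{"delta_rot":[[0,0,0],[0,0,0],[0,0,0],[0,0,0],[0,0,0]],"dp":[[-0.05,-0.2,0],[0.0,0.1,-0.6],[0,0.25,-0.6],[0,0.25,-0.6],[0,0.25,-0.6]],"hand":[0.8,0.8,0.8,0.8,0.8]}' 40
python3 -m creep '{"delta_rot":[[0,0,0],[0,0,0],[0,0,0],[0,0,0],[0,0,0]],"dp":[[0,0.25,-0.6],[0,0.32,-0.57],[0,0.32,-0.57],[0,0.32,-0.57],[0,0.32,-0.57]],"hand":[0.8,0.8,0.8,0.8,0.8]}'
python3 -m creep '{"delta_rot":[[0,0,0],[0,0,0],[0,0,0],[0,0,0],[0,0,0]],"dp":[[0,0.32,-0.57],[0,0.39,-0.52],[0,0.39,-0.52],[0,0.39,-0.52],[0,0.39,-0.52]],"hand":[0.8,0.8,0.8,0.8,0.8]}'
python3 -m creep '{"delta_rot":[[0,0,0],[0,0,0],[0,0,0],[0,0,0],[0,0,0]],"dp":[[0,0.39,-0.52],[0,0.45,-0.47],[0,0.45,-0.47],[0,0.45,-0.47],[0,0.45,-0.47]],"hand":[0.8,0.8,0.8,0.8,0.8]}'
python3 - <<'E'
from h import *
s=env.read_state();st();R=np.array(s['eef_rot']);g=np.array(s['eef_pos'])-.011*R[:,2]-H
print('rad',np.hypot(g@X,g[2]),'th',np.arctan2(g[2],-g@X))
c=cam('scene');save('s2.png',c['img'],(230,60,430,225),4)
E
```

```text
time_s: 4.85
eef_pos: [0.4363, 0.2156, 0.1014]
eef_rot: [[-0.023, 0.94, 0.34], [1.0, 0.022, 0.006], [-0.002, 0.34, -0.941]]
force: [-5.1, -1.5, -13.9]
opening: 0.129
time_s: 5.35
eef_pos: [0.4407, 0.2158, 0.1338]
eef_rot: [[-0.023, 0.94, 0.339], [1.0, 0.022, 0.006], [-0.002, 0.34, -0.941]]
force: [-7.3, -2.9, -13.2]
opening: 0.124
time_s: 5.85
eef_pos: [0.449, 0.216, 0.1653]
eef_rot: [[-0.023, 0.941, 0.339], [1.0, 0.022, 0.006], [-0.001, 0.339, -0.941]]
force: [-11.7, -1.7, -10.5]
opening: 0.125
time_s: 6.35
eef_pos: [0.4611, 0.2164, 0.1957]
eef_rot: [[-0.023, 0.941, 0.339], [1.0, 0.022, 0.007], [-0.001, 0.339, -0.941]]
force: [-14.9, -3.2, -7.6]
opening: 0.125
t 6.35 p [0.4611 0.2164 0.1957] z [ 0.339  0.007 -0.941] y [0.941 0.022 0.339] q [ 0.53 -0.33 -0.33  1.27 -0.17  2.05] F [-14.9  -3.2  -7.6] op 0.125
rad 0.2618275013011498 th 0.45926034046434
```

View pics/s2.png

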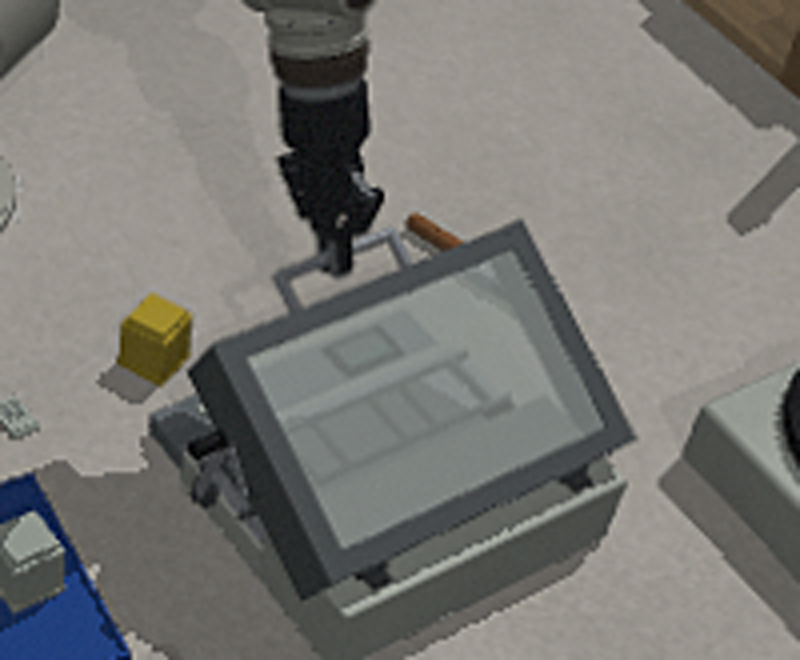

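The hood is rising cleanly: the handle stays 0.262 m from the hinge line and the angle is about 0.48. I'll keep lifting.

```bash
python3 -m creep '{"delta_rot":[[0,0,0],[0,0,0],[0,0,0],[0,0,0],[0,0,0]],"dp":[[0,0.45,-0.47],[0,0.5,-0.41],[0,0.5,-0.41],[0,0.5,-0.41],[0,0.5,-0.41]],"hand":[0.8,0.8,0.8,0.8,0.8]}'
python3 -m creep '{"delta_rot":[[0,0,0],[0,0,0],[0,0,0],[0,0,0],[0,0,0]],"dp":[[0,0.51,-0.41],[0,0.55,-0.34],[0,0.55,-0.34],[0,0.55,-0.34],[0,0.55,-0.34]],"hand":[0.8,0.8,0.8,0.8,0.8]}'
python3 -m creep '{"delta_rot":[[0,0,0],[0,0,0],[0,0,0],[0,0,0],[0,0,0]],"dp":[[0,0.55,-0.34],[0,0.59,-0.27],[0,0.59,-0.27],[0,0.59,-0.27],[0,0.59,-0.27]],"hand":[0.8,0.8,0.8,0.8,0.8]}'
python3 -m creep '{"delta_rot":[[0,0,0],[0,0,0],[0,0,0],[0,0,0],[0,0,0]],"dp":[[0,0.59,-0.27],[0,0.62,-0.19],[0,0.62,-0.19],[0,0.62,-0.19],[0,0.62,-0.19]],"hand":[0.8,0.8,0.8,0.8,0.8]}'
python3 -m creep '{"delta_rot":[[0,0,0],[0,0,0],[0,0,0],[0,0,0],[0,0,0]],"dp":[[0,0.62,-0.19],[0,0.64,-0.11],[0,0.64,-0.11],[0,0.64,-0.11],[0,0.4,-0.07]],"hand":[0.8,0.8,0.8,0.8,0.8]}'
python3 - <<'E'
from h import *
s=env.read_state();st();R=np.array(s['eef_rot']);g=np.array(s['eef_pos'])-.011*R[:,2]-H
print('rad',np.hypot(g@X,g[2]),'hood',np.arctan2(g[2],-g@X)+.019)
c=cam('scene');save('s3.png',c['img'],(230,60,430,225),4)
# stay prediction
from math import *
for th in [.9,1.0,1.05,1.1,1.14,1.17,1.18]:
    U=np.array([-.1*cos(th)-.02*sin(th),.1*sin(th)-.02*cos(th)]);L=np.array([-.17,-.05]);d=U-L;D=np.linalg.norm(d);a=(.124**2-.053**2+D*D)/2/D
    if .124>a: 
        h=sqrt(.124**2-a*a);u=d/D;n=np.array([-u[1],u[0]]);k=L+a*u+h*n;w=H+X*k[0]+Z*k[1]-.195*Y
        print(th,'D',D.round(4),'knob',w.round(4),proj(c,[w]).round(1), 'over', (H+X*(L+a*u-h*n)[0]+Z*(L+a*u-h*n)[1]).round(3))
E
```

```text
time_s: 6.9
eef_pos: [0.4769, 0.2169, 0.2247]
eef_rot: [[-0.024, 0.94, 0.339], [1.0, 0.022, 0.008], [-0.0, 0.34, -0.941]]
force: [-17.2, -2.5, -4.8]
opening: 0.122
time_s: 7.4
eef_pos: [0.4963, 0.2176, 0.2516]
eef_rot: [[-0.024, 0.94, 0.341], [1.0, 0.022, 0.008], [0.0, 0.341, -0.94]]
force: [-20.7, -2.0, -0.6]
opening: 0.128
time_s: 7.9
eef_pos: [0.5191, 0.2183, 0.276]
eef_rot: [[-0.024, 0.939, 0.342], [1.0, 0.022, 0.009], [0.001, 0.343, -0.94]]
force: [-20.7, -1.2, 2.6]
opening: 0.123
time_s: 8.4
eef_pos: [0.5447, 0.219, 0.2973]
eef_rot: [[-0.024, 0.939, 0.344], [1.0, 0.022, 0.01], [0.002, 0.344, -0.939]]
force: [-22.5, -1.5, 13.2]
opening: 0.122
time_s: 8.9
eef_pos: [0.5712, 0.2199, 0.3136]
eef_rot: [[-0.024, 0.938, 0.347], [1.0, 0.021, 0.011], [0.003, 0.347, -0.938]]
force: [-14.5, 1.1, 7.1]
opening: 0.121
t 8.9 p [0.5712 0.2199 0.3136] z [ 0.347  0.011 -0.938] y [0.938 0.021 0.347] q [ 0.43 -0.07  0.12  1.43 -0.13  1.95] F [-14.5   1.1   7.1] op 0.121
rad 0.26503899934465963 hood 1.1004111709666333
0.9 D 0.1481 knob [0.5656 0.026  0.1576] [[281.2 170.8]] over [0.628 0.222 0.105]
1.0 D 0.1582 knob [0.5732 0.0262 0.1548] [[282.3 172.9]] over [0.624 0.222 0.11 ]
1.05 D 0.1633 knob [0.5782 0.0263 0.1527] [[283.  174.4]] over [0.622 0.222 0.114]
1.1 D 0.1683 knob [0.5843 0.0264 0.1497] [[284.  176.2]] over [0.618 0.222 0.118]
1.14 D 0.1723 knob [0.5905 0.0265 0.1462] [[284.9 178.1]] over [0.615 0.222 0.122]
1.17 D 0.1752 knob [0.5969 0.0267 0.142 ] [[285.8 180.3]] over [0.61  0.222 0.127]
1.18 D 0.1762 knob [0.6001 0.0268 0.1397] [[286.2 181.4]] over [0.608 0.222 0.13 ]
```

View pics/s3.png

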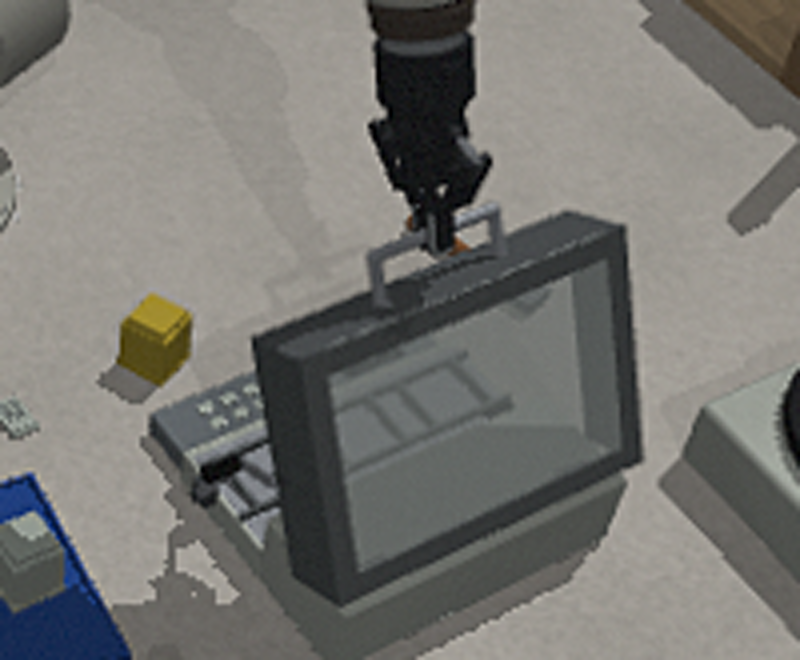

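```bash
python3 -m creep '{"delta_rot":[[0,0,0],[0,0,0],[0,0,0],[0,0,0],[0,0,0]],"dp":[[0,0.6,-0.05],[0,0.5,-0.03],[0,0.3,0],[0,0,0],[0,0,0]],"hand":[0.8,0.8,0.8,0.8,0.8]}'
python3 - <<'E'
from h import *
s=env.read_state();st();R=np.array(s['eef_rot']);g=np.array(s['eef_pos'])-.011*R[:,2]-H
print('rad',np.hypot(g@X,g[2]),'hood',np.arctan2(g[2],-g@X)+.019)
c=cam('scene');save('s4.png',c['img'],(260,150,310,200),10)
E
```

```text
time_s: 9.45
eef_pos: [0.5853, 0.2204, 0.3199]
eef_rot: [[-0.023, 0.936, 0.35], [1.0, 0.021, 0.011], [0.003, 0.35, -0.937]]
force: [-5.9, 2.3, 6.5]
opening: 0.129
t 9.45 p [0.5853 0.2204 0.3199] z [ 0.35   0.011 -0.937] y [0.936 0.021 0.35 ] q [ 0.42 -0.03  0.16  1.43 -0.13  1.94] F [-5.9  2.3  6.5] op 0.129
rad 0.26443910286350014 hood 1.1585402694857294
```

View pics/s4.png

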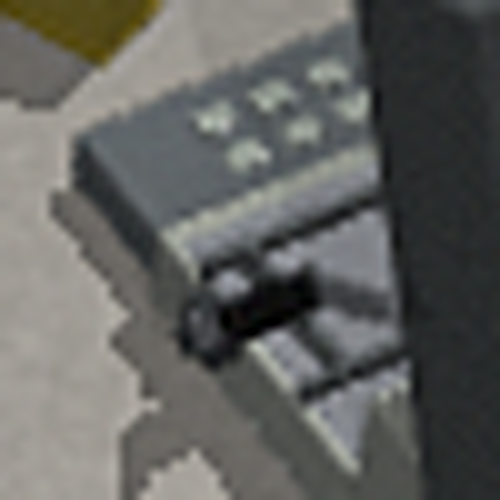

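```bash
python3 - <<'E'
from h import *
s=env.read_state();R0=np.array(s['eef_rot']);p=np.array(s['eef_pos'])
p1=p-.06*R0[:,2]
t=nrm(X-Z);R=fr(t,X)
K=np.array([.582,.016,.151])
A=K-t*(.0133+.03)
print(A)
go(A,R,'from p1',(p1,R0)); 
B=np.array([.608,.016,.130])-t*.0133
go(B,R,'press',(A,R))
E
```

```text
[0.55139016 0.01530537 0.18161772]
from p1 rot [-24.5  -0.2  -0.1] rows>= 3 | dp cm: old axes [-20.46  -8.44  17.54]  new axes [-20.4  -14.99  12.51] len 28.2
press rot [0. 0. 0.] rows>= 0 | dp cm: old axes [-0.06  0.35  6.32]  new axes [-0.06  0.35  6.32] len 6.3
```

```bash
python3 -m creep '{"delta_rot":[[0,0,0],[0,0,0],[0,0,0],[0,0,0]],"dp":[[0,0,0],[0,0,0],[0,0,-3],[0,0,-3]],"hand":[3.5,3.5,3.5,3.5]}'
python3 -m creep '{"delta_rot":[[-8.2,0,0],[-8.2,0,0],[-8.1,0,0],[0,0,0],[0,0,0]],"dp":[[-4.2,0,0],[-4.2,0,0],[-4,0,0],[-4,-2.5,0],[-4,-2.5,0]],"hand":[1.2,1.2,1.2,1.2,1.2]}'
python3 -m creep '{"delta_rot":[[0,0,0],[0,0,0],[0,0,0],[0,0,0]],"dp":[[0,-2.5,3],[0,-2.5,3],[0,-2.5,3],[0,-2.5,3]],"hand":[1.2,1.2,1.2,1.2]}'
python3 - <<'E'
from h import *
st()
t=nrm(X-Z);R=fr(t,X)
c=cam('scene');save('s5.png',c['img'],(240,110,340,210),7)
w=cam('wrist');save('w5.png',w['img'],s=1.5)
for k in ([.582,.026,.151],[.575,.026,.154]): print(proj(c,[k]),proj(w,[k])*1.5)
E
```

```text
time_s: 9.9
eef_pos: [0.5638, 0.2189, 0.3717]
eef_rot: [[-0.022, 0.939, 0.343], [1.0, 0.021, 0.007], [-0.001, 0.343, -0.939]]
force: [-0.4, 0.2, 0.9]
opening: 0.41
time_s: 10.4
eef_pos: [0.5309, 0.0234, 0.3379]
eef_rot: [[-0.024, 0.734, 0.679], [1.0, 0.017, 0.017], [0.001, 0.679, -0.734]]
force: [0.9, -0.9, 0.0]
opening: 0.137
time_s: 10.8
eef_pos: [0.54, 0.0243, 0.1814]
eef_rot: [[-0.022, 0.734, 0.679], [1.0, 0.015, 0.016], [0.001, 0.679, -0.734]]
force: [0.4, -0.2, -0.4]
opening: 0.138
t 10.8 p [0.54   0.0243 0.1814] z [ 0.679  0.016 -0.734] y [0.734 0.015 0.679] q [ 0.06 -0.68 -0.74  0.77 -0.02  1.6 ] F [ 0.4 -0.2 -0.4] op 0.138
[[283.52479942 175.50878249]] [[421.69188852 318.270056  ]]
[[282.51702385 173.48079884]] [[416.1495016  323.22640534]]
```

View pics/s5.png

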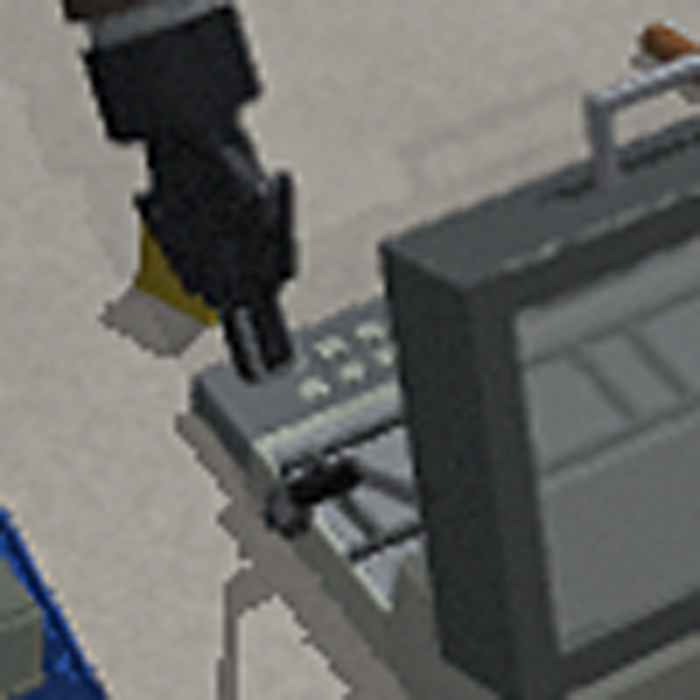

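View pics/w5.png

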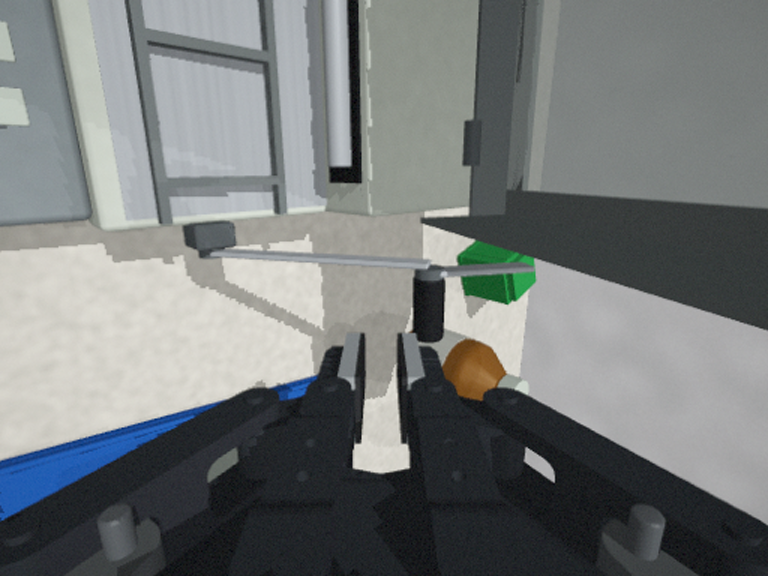

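```bash
python3 - <<'E'
from h import *
c=cam('scene');w=cam('wrist')
k=tri([(c,(285.2,179.5)),(w,(428/1.5,308/1.5))]);print('tri',k)
o,d=ray(w,[(428/1.5,308/1.5)])
# intersect wrist ray with plane y=.0266
print(o+d[0]*((.0266-o[1])/d[0][1]))
for th in (1.12,1.15,1.165):
    from math import *
    U=np.array([-.1*cos(th)-.02*sin(th),.1*sin(th)-.02*cos(th)]);L=np.array([-.17,-.05]);d=U-L;D=np.linalg.norm(d);a=(.124**2-.053**2+D*D)/2/D
    h=sqrt(.124**2-a*a);u=d/D;n=np.array([-u[1],u[0]]);q=L+a*u+h*n;q=H+X*q[0]+Z*q[1]-.195*Y
    print(th,q,proj(w,[q])*1.5,proj(c,[q]))
t=nrm(X-Z);R=fr(t,X);R0=np.array(env.read_state()['eef_rot'])
K=np.array([.593,.018,.1445]);go(K-.0133*t-.012*t,R);go(K-.0133*R0[:,2]-.012*R0[:,2],R0,'keep')
st()
E
```

```text
tri [0.59876152 0.02439405 0.14932706]
[0.59743642 0.0266     0.15126038]
1.12 [0.58717087 0.02647112 0.14807916] [[409.35335398 310.77503823]] [[284.37477552 177.09900677]]
1.15 [0.59234665 0.02658857 0.14499959] [[412.01700137 307.05228617]] [[285.12979219 178.75916328]]
1.165 [0.59563199 0.02666313 0.14286196] [[413.37542904 304.70922052]] [[285.60433678 179.84910416]]
 rot [-2.3 -0.1 -0. ] rows>= 1 | dp cm: old axes [-0.8   1.16  3.9 ]  new axes [-0.8   1.    3.94] len 4.1
keep rot [0. 0. 0.] rows>= 0 | dp cm: old axes [-0.8   1.26  3.89]  new axes [-0.8   1.26  3.89] len 4.2
t 11.0 p [0.54   0.0248 0.1832] z [ 0.678  0.017 -0.735] y [0.735 0.016 0.678] q [ 0.06 -0.68 -0.74  0.77 -0.02  1.6 ] F [ 0.8 -0.1  2.8] op 0.14
```

```bash
python3 -m creep '{"delta_rot":[[-1,0,0],[-1,0,0],[0,0,0],[0,0,0],[0,0,0]],"dp":[[-0.35,0.8,0],[-0.35,0.8,0],[0,0,1.5],[0,0,1.2],[0,0,0]],"hand":[1.2,1.2,1.2,1.2,1.2]}'
python3 - <<'E'
from h import *
st()
w=cam('wrist');save('w6.png',w['img'],s=1.5)
E
```

```text
time_s: 11.5
eef_pos: [0.5708, 0.0184, 0.1723]
eef_rot: [[-0.023, 0.713, 0.701], [1.0, 0.015, 0.017], [0.002, 0.701, -0.713]]
force: [-0.8, 1.2, 0.4]
opening: 0.14
t 11.5 p [0.5708 0.0184 0.1723] z [ 0.701  0.017 -0.713] y [0.713 0.015 0.701] q [ 0.04 -0.62 -0.74  0.67 -0.01  1.58] F [-0.8  1.2  0.4] op 0.14
```

View pics/w6.png

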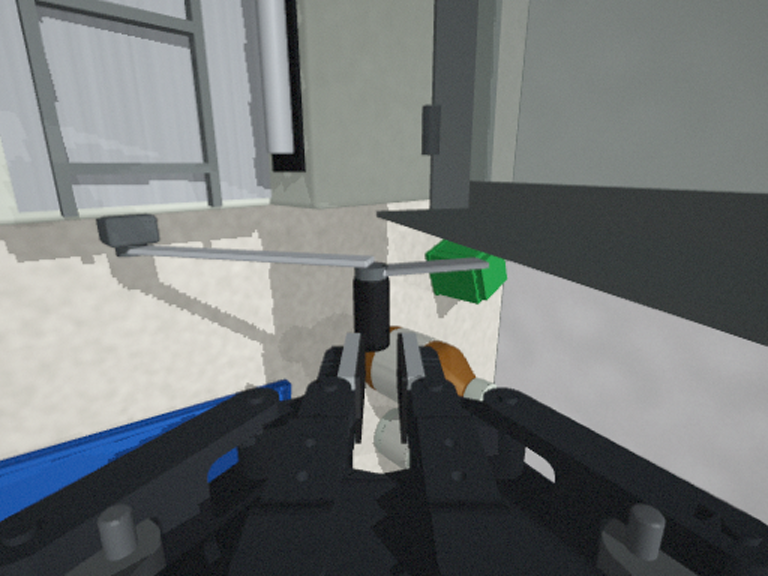

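```bash
python3 - <<'E'
from h import *
s=env.read_state();R=np.array(s['eef_rot']);p=np.array(s['eef_pos']);w=cam('wrist')
for d in (.008,.02,.03): print(d,(proj(w,[p+d*R[:,2]+a*R[:,0] for a in(-.011,0,.011)])*1.5).round(0).tolist(), (p+d*R[:,2]).round(4))
L=H-.17*X-.05*Z; print(L)
for px in [(371,280),(371,312),(371,346)]:
    o,d=ray(w,[(px[0]/1.5,px[1]/1.5)]);d=d[0]
    # on circle radius .124 about L
    from scipy.optimize import brentq
    f=lambda k:np.linalg.norm(((o+k*d)-L)-Y*(((o+k*d)-L)@Y))-.124
    ks=np.linspace(.03,.4,400);v=[f(k) for k in ks];print([ (o+d*brentq(f,ks[i],ks[i+1])).round(4) for i in range(399) if v[i]*v[i+1]<0])
E
```

```text
0.008 [[380.0, 380.0], [380.0, 354.0], [380.0, 327.0]] [0.5761 0.0186 0.167 ]
0.02 [[380.0, 366.0], [380.0, 341.0], [380.0, 316.0]] [0.5846 0.0188 0.1584]
0.03 [[380.0, 355.0], [380.0, 332.0], [380.0, 308.0]] [0.5916 0.019  0.1513]
[0.52197683 0.22004186 0.04      ]
[array([0.591 , 0.0412, 0.1456]), array([0.636 , 0.0251, 0.098 ])]
[array([0.5911, 0.0269, 0.1458]), array([0.6367, 0.0049, 0.0976])]
[array([0.5911, 0.011 , 0.146 ]), array([ 0.6374, -0.0177,  0.0971])]
```

```bash
python3 -m creep '{"delta_rot":[[0,0,0],[0,0,0],[0,0,0],[0,0,0],[0,0,0]],"dp":[[0,-0.1,0.4],[0,-0.1,0.4],[0,-0.1,0.4],[0,-0.1,0.4],[0,0,0.15]],"hand":[1.2,1.2,1.2,1.2,1.2]}'
python3 -m creep '{"delta_rot":[[0,0,0],[0,0,0],[0,0,0],[0,0,0],[0,0,0]],"dp":[[0,0,0.15],[0,0,0.15],[0,0,0.15],[0,0,0.15],[0,0,0.15]],"hand":[1.2,1.2,1.2,1.2,1.2]}'
python3 -m creep '{"delta_rot":[[0,0,0],[0,0,0],[0,0,0],[0,0,0],[0,0,0]],"dp":[[0,0,0.15],[0,0,0.15],[0,0,0.15],[0,0,0.15],[0,0,0.15]],"hand":[1.2,1.2,1.2,1.2,1.2]}'
python3 - <<'E'
from h import *
st()
w=cam('wrist');save('w7.png',w['img'],s=1.5)
E
```

```text
time_s: 12.1
eef_pos: [0.5797, 0.0189, 0.1571]
eef_rot: [[-0.023, 0.713, 0.701], [1.0, 0.016, 0.017], [0.002, 0.701, -0.713]]
force: [-4.7, -0.8, 2.6]
opening: 0.14
time_s: 12.6
eef_pos: [0.5854, 0.019, 0.1531]
eef_rot: [[-0.023, 0.711, 0.703], [1.0, 0.016, 0.018], [0.002, 0.703, -0.711]]
force: [-3.4, -0.9, 4.1]
opening: 0.143
time_s: 13.1
eef_pos: [0.5909, 0.0192, 0.1479]
eef_rot: [[-0.024, 0.711, 0.703], [1.0, 0.016, 0.018], [0.002, 0.703, -0.711]]
force: [2.2, 0.8, 5.5]
opening: 0.14
t 13.1 p [0.5909 0.0192 0.1479] z [ 0.703  0.018 -0.711] y [0.711 0.016 0.703] q [ 0.04 -0.55 -0.76  0.59 -0.01  1.58] F [2.2 0.8 5.5] op 0.14
```

View pics/w7.png

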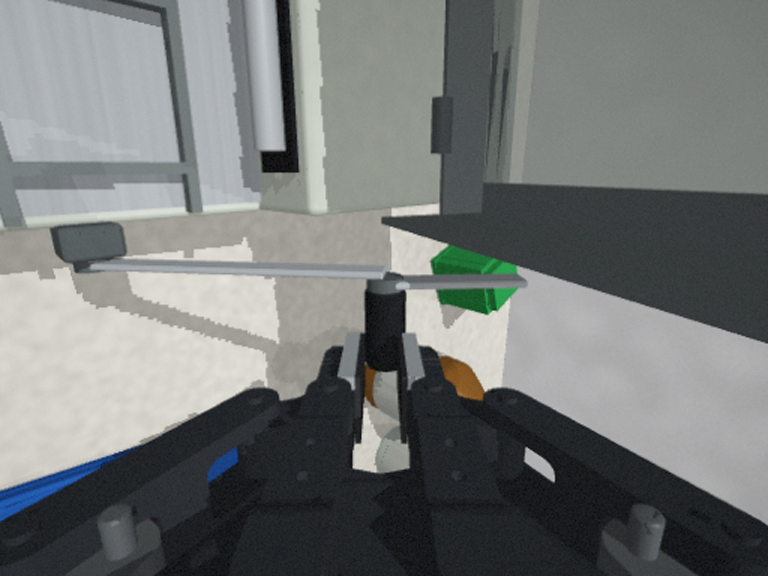

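The knob is seated between the tips at about (385,330) and the force is about 6 N, so I'll press on.

```bash
python3 -m creep '{"delta_rot":[[0,0,0],[0,0,0],[0,0,0],[0,0,0],[0,0,0]],"dp":[[0,0,0.15],[0,0,0.15],[0,0,0.15],[0,0,0.15],[0,0,0.15]],"hand":[1.2,1.2,1.2,1.2,1.2]}'
python3 -m creep '{"delta_rot":[[0,0,0],[0,0,0],[0,0,0],[0,0,0],[0,0,0]],"dp":[[0,0,0.15],[0,0,0.15],[0,0,0.15],[0,0,0.15],[0,0,0.15]],"hand":[1.2,1.2,1.2,1.2,1.2]}'
python3 - <<'E'
from h import *
st()
w=cam('wrist');save('w8.png',w['img'],s=1.5)
E
```

```text
time_s: 13.65
eef_pos: [0.5952, 0.0192, 0.1406]
eef_rot: [[-0.023, 0.713, 0.701], [1.0, 0.016, 0.017], [0.002, 0.701, -0.713]]
force: [-0.8, -0.5, -0.6]
opening: 0.141
time_s: 14.15
eef_pos: [0.6008, 0.0194, 0.1371]
eef_rot: [[-0.023, 0.712, 0.702], [1.0, 0.016, 0.017], [0.001, 0.702, -0.712]]
force: [-22.1, -0.3, 12.8]
opening: 0.14
t 14.15 p [0.6008 0.0194 0.1371] z [ 0.702  0.017 -0.712] y [0.712 0.016 0.702] q [ 0.04 -0.52 -0.76  0.55 -0.01  1.58] F [-22.1  -0.3  12.8] op 0.14
```

View pics/w8.png

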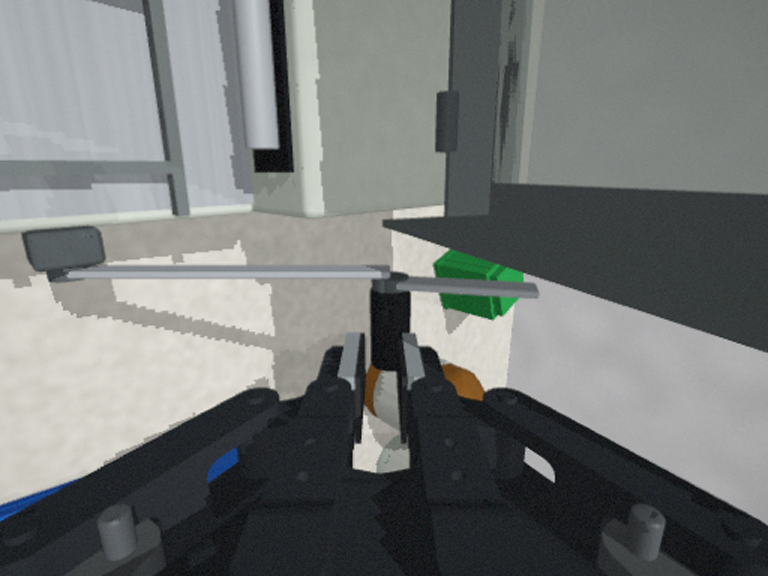

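The force fell to zero past centre and then rose to 25 N on the stop, which is how a lock should feel. I'll back off and check it.

```bash
python3 -m creep '{"delta_rot":[[0,0,0],[0,0,0],[0,0,0],[0,0,0],[0,0,0]],"dp":[[0,0,-1],[0,0,-3],[0,0,-4],[0,0,-4],[-2,0,-4]],"hand":[1.2,1.2,1.2,3,5]}'
python3 - <<'E'
from h import *
st()
c=cam('scene');save('s9.png',c['img'],(220,60,420,210),4)
E
```

```text
time_s: 14.7
eef_pos: [0.4876, -0.0022, 0.2511]
eef_rot: [[-0.026, 0.713, 0.701], [1.0, 0.017, 0.02], [0.002, 0.701, -0.713]]
force: [-24.0, -0.8, 26.8]
opening: 0.471
t 14.7 p [ 0.4876 -0.0022  0.2511] z [ 0.701  0.02  -0.713] y [0.713 0.017 0.701] q [-0.03 -0.85 -0.7   0.95  0.04  1.53] F [-24.   -0.8  26.8] op 0.471
```

View pics/s9.png

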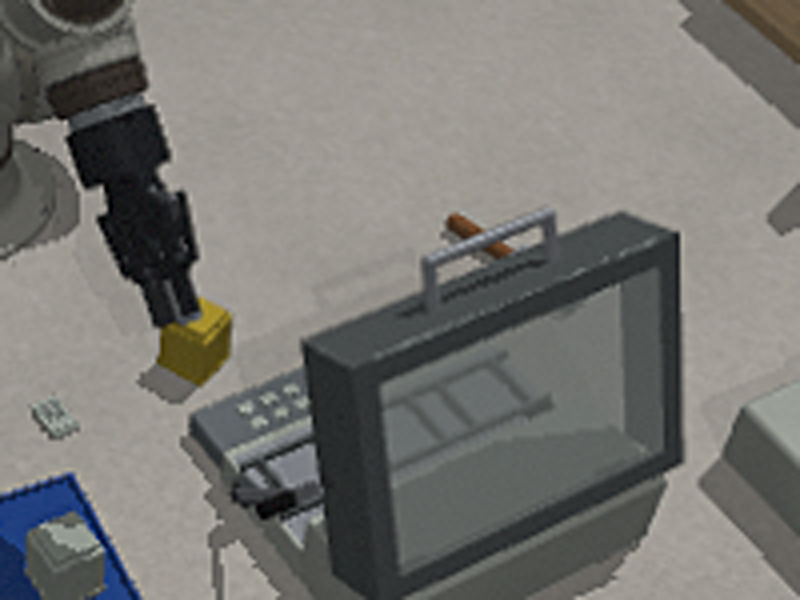

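```bash
python3 -m creep '{"delta_rot":[[8,0,0],[8,0,0],[8,0,0]],"dp":[[0,0,0.5],[0,0,0.5],[0,0,0.5]],"hand":[7,7,7]}'
python3 - <<'E'
from h import *
st()
c=cam('scene');t=cam('top')
save('s10.png',c['img'],(130,110,330,260),4)
save('t10.png',t['img'],(100,130,380,270),2.8)
kk=cv2.cvtColor(c['img'],cv2.COLOR_BGR2GRAY)[165:195,270:300]
ys,xs=np.where(kk<28);print('knob px',xs.mean()+270,ys.mean()+165,len(xs))
print(proj(c,[H+X*(-.0857)+Z*.04-.195*Y, np.array([.608,.027,.130])]))
print('handle px',proj(c,[hood(1.18,-.26,-.005)+.06*Y,hood(1.18,-.26,-.005)-.06*Y]))
E
```

```text
time_s: 15.05
eef_pos: [0.498, -0.0033, 0.2401]
eef_rot: [[-0.023, 0.937, 0.35], [1.0, 0.021, 0.009], [0.001, 0.35, -0.937]]
force: [0.2, -0.1, -0.2]
opening: 0.82
t 15.05 p [ 0.498  -0.0033  0.2401] z [ 0.35   0.009 -0.937] y [0.937 0.021 0.35 ] q [-0.01 -0.4  -0.3   1.31  0.01  1.54] F [ 0.2 -0.1 -0.2] op 0.82
knob px 288.60869565217394 185.1086956521739 46
[[287.69337246 185.43385525]
 [287.27454267 184.87539876]]
handle px [[357.20715235 113.11401383]
 [326.98011207 124.86633151]]
```

View pics/s10.png

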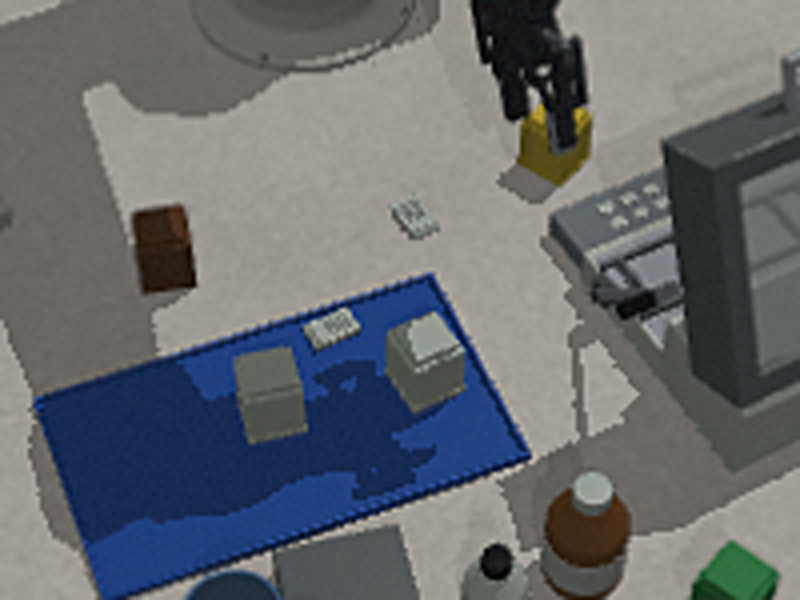

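View pics/t10.png

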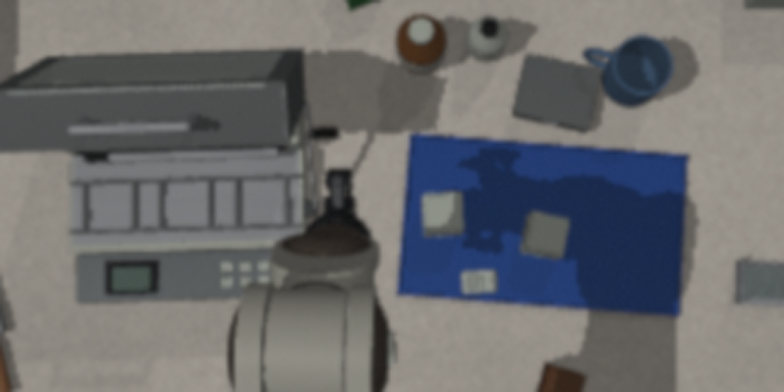

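The lock holds. The knob is at pixel (288.6,185.1), against (287.5,185) expected over centre, and the hood sits at its top. The white jars on the tray are at (425,360) and (268,395) in the scene crop. The brown, yellow and green blocks are off the tray and get left alone. I'll take the right-hand jar (B) first.

```bash
cat >> h.py <<'E'
def ax(yaw): a=np.radians(yaw); return np.array([np.cos(a),np.sin(a),0]),np.array([-np.sin(a),np.cos(a),0])
def pick(yaw): x,y=ax(yaw); t=nrm(y-Z); return fr(t,x)
def regrasp(yaw): x,y=ax(yaw); t=nrm(-y-Z); return fr(t,-x)
def place(): return fr(nrm(X-Z),Y)
E
python3 - <<'E'
from h import *
R=pick(-8);C=np.array([.497,-.253,.036]);T=C+.011*R[:,2]
go(T-.12*R[:,2],R,'pre')
t=cam('top');g=lambda P:np.array(P)/2.8+np.array([100,130])-.32
# station pocket corners (rib top)
print(onz(t,g([(110,205),(188,204),(264,203)]),.04).round(4))
for i in (-1,0,1): print(i,(H-.16*X+.1*i*Y-.05*Z).round(4),(proj(t,[H-.16*X+.1*i*Y-.05*Z])-[100,130])*2.8)
E
```

```text
pre rot [15.2 42.7 16.5] rows>= 6 | dp cm: old axes [-32.6   -6.15  10.64]  new axes [-31.57   3.16 -14.38] len 34.8
[[0.5346 0.3192 0.04  ]
 [0.5362 0.2161 0.04  ]
 [0.5377 0.1158 0.04  ]]
-1 [0.5342 0.1203 0.04  ] [[259.68191903 204.67800057]]
0 [0.532  0.2203 0.04  ] [[183.89551625 206.25894591]]
1 [0.5297 0.3202 0.04  ] [[108.20547391 207.82923731]]
```

```bash
python3 -m creep '{"delta_rot":[[2.55,7.1,2.75],[2.55,7.1,2.75],[2.55,7.1,2.75],[2.55,7.1,2.75],[2.55,7.1,2.75]],"dp":[[0,0,0],[0,0,0],[0,0,0],[0,0,0],[0,0,0]],"hand":[8,8,8,8,8]}'
python3 -m creep '{"delta_rot":[[2.45,7.2,2.75],[0,0,0],[0,0,0],[0,0,0],[0,0,0]],"dp":[[0,0,0],[-4,0.4,-1.8],[-4,0.4,-1.8],[-4,0.4,-1.8],[-4,0.4,-1.8]],"hand":[8,8,8,8,8]}'
python3 -m creep '{"delta_rot":[[0,0,0],[0,0,0],[0,0,0],[0,0,0],[0,0,0]],"dp":[[-4,0.4,-1.8],[-4,0.4,-1.8],[-4,0.4,-1.8],[-3.6,0.4,-1.8],[0,0,0]],"hand":[8,8,8,8,8]}'
python3 - <<'E'
from h import *
st()
R=pick(-8);C=np.array([.497,-.253,.036]);T=C+.011*R[:,2]
go(T-.12*R[:,2],R,'pre')
w=cam('wrist');save('w11.png',w['img'],s=1.5)
xb,yb=ax(-8)
print((proj(w,[C+.032*Z+a*.025*xb+b*.025*yb for a,b in((1,1),(1,-1),(-1,-1),(-1,1))])*1.5).round(0).tolist())
E
```

```text
time_s: 15.7
eef_pos: [0.4975, -0.0033, 0.2408]
eef_rot: [[0.057, 0.988, 0.145], [0.787, -0.133, 0.603], [0.615, 0.08, -0.785]]
force: [-0.0, 0.9, -0.2]
opening: 0.938
time_s: 16.2
eef_pos: [0.4907, -0.1691, 0.177]
eef_rot: [[0.088, 0.99, 0.11], [0.703, -0.14, 0.698], [0.706, 0.016, -0.708]]
force: [1.1, 0.4, 0.1]
opening: 0.939
time_s: 16.7
eef_pos: [0.4841, -0.333, 0.1141]
eef_rot: [[0.093, 0.99, 0.109], [0.7, -0.143, 0.699], [0.708, 0.011, -0.707]]
force: [0.3, 0.3, -0.6]
opening: 0.935
t 16.7 p [ 0.4841 -0.333   0.1141] z [ 0.109  0.699 -0.707] y [ 0.99  -0.143  0.011] q [-0.86  0.66  0.47  1.96  0.57  0.68] F [ 0.3  0.3 -0.6] op 0.935
pre rot [ 0.6 -0.   0.3] rows>= 1 | dp cm: old axes [0.21 0.16 0.36]  new axes [0.21 0.16 0.35] len 0.4
[[424.0, 215.0], [430.0, 290.0], [335.0, 289.0], [339.0, 215.0]]
```

View pics/w11.png

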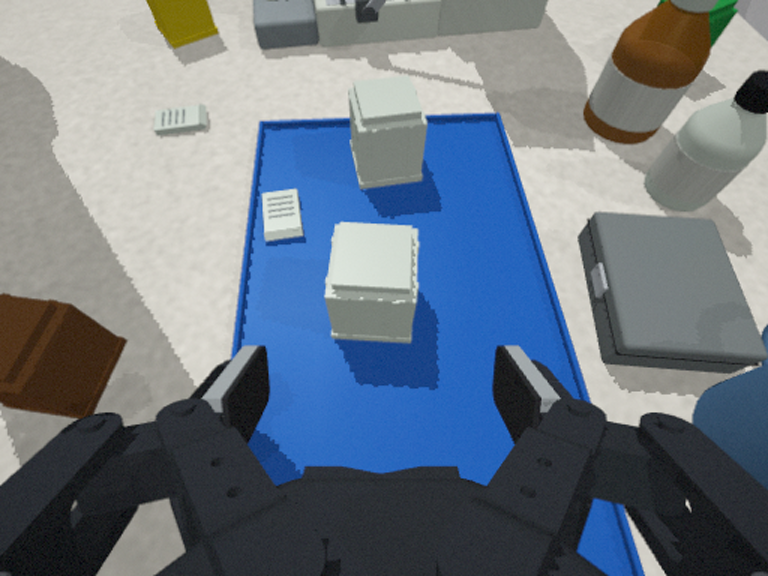

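```bash
python3 - <<'E'
from h import *
w=cam('wrist')
P=onz(w,np.array([(418,227),(416,290),(328,289),(334,222)])/1.5,.066);print(P.round(4),P.mean(0),np.linalg.norm(np.diff(P,axis=0),axis=1))
B=onz(w,np.array([(411,342),(334,337)])/1.5,.004);print(B)
R=pick(-7);C=np.array([.494,-.254,.036]);T=C+.011*R[:,2]
go(T,R,'T')
E
```

```text
[[ 0.5214 -0.2351  0.066 ]
 [ 0.5124 -0.2768  0.066 ]
 [ 0.4655 -0.2697  0.066 ]
 [ 0.4726 -0.2248  0.066 ]] [ 0.49296362 -0.25160325  0.066     ] [0.04261803 0.04746935 0.04547298]
[[ 0.51347557 -0.28239997  0.004     ]
 [ 0.46308446 -0.27183919  0.004     ]]
T rot [ 1.3  0.  -0.3] rows>= 1 | dp cm: old axes [-0.33 -0.32 12.27]  new axes [-0.33 -0.05 12.27] len 12.3
```

```bash
python3 -m creep '{"delta_rot":[[0,0,0],[0,0,0],[0,0,0],[0,0,0],[0,0,0]],"dp":[[-0.2,-0.3,2],[0,0,3],[0,0,3],[0,0,2.5],[0,0,1.8]],"hand":[8,8,8,8,8]}'
python3 -m creep '{"delta_rot":[[0,0,0],[0,0,0],[0,0,0],[0,0,0],[0,0,0]],"dp":[[0,0,0],[0,0,0],[0,0,0],[0,0,0],[0,0,0]],"hand":[4.5,4.5,4.5,4.5,4.5]}' 40
python3 - <<'E'
from h import *
st()
w=cam('wrist');save('w12.png',w['img'],s=1.5)
E
```

```text
time_s: 17.3
eef_pos: [0.4956, -0.2422, 0.0297]
eef_rot: [[0.088, 0.99, 0.107], [0.702, -0.138, 0.699], [0.707, 0.014, -0.707]]
force: [-0.8, -0.0, 0.8]
opening: 0.937
time_s: 17.8
eef_pos: [0.4959, -0.2449, 0.0308]
eef_rot: [[0.09, 0.99, 0.109], [0.7, -0.141, 0.7], [0.708, 0.013, -0.706]]
force: [-2.8, 5.9, 9.4]
opening: 0.587
t 17.8 p [ 0.4959 -0.2449  0.0308] z [ 0.109  0.7   -0.706] y [ 0.99  -0.141  0.013] q [-0.76  0.55  0.15  1.69  0.62  0.78] F [-2.8  5.9  9.4] op 0.587
```

View pics/w12.png

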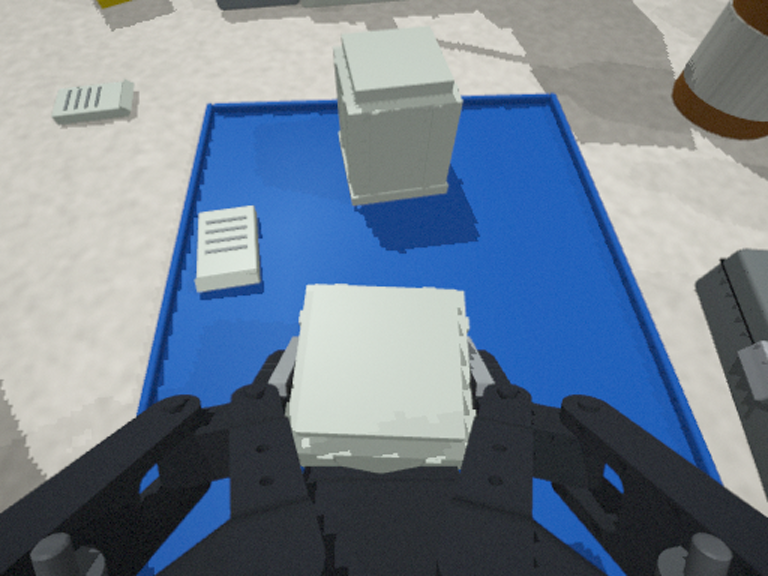

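```bash
python3 -m creep '{"delta_rot":[[0,0,0],[0,0,0],[0,0,0],[0,0,-8.2],[0,0,-8.2]],"dp":[[0,0,-1],[0,0,-2.5],[0,0,-2.5],[0,0,-2],[0,0,0]],"hand":[4.5,4.5,4.5,4.5,4.5]}'
python3 -m creep '{"delta_rot":[[0,0,-8.2],[0,0,-8.2],[0,0,-8.2],[0,0,-8.2],[0,0,-8.2]],"dp":[[0,0,0],[0,0,0],[0,0,0],[0,0,0],[0,0,0]],"hand":[4.5,4.5,4.5,4.5,4.5]}'
python3 -m creep '{"delta_rot":[[0,0,-8.2],[0,0,-8.2],[0,0,-8.2],[0,0,-8.2],[0,0,-8.2]],"dp":[[0,0,0],[0,0,0],[0,0,0],[0,0,0],[0,0,0]],"hand":[4.5,4.5,4.5,4.5,4.5]}'
python3 -m creep '{"delta_rot":[[0,0,-8.2],[0,0,-8.2],[0,0,-8.2],[0,0,-8.2],[0,0,-8.2]],"dp":[[0,0,0],[0,0,0],[0,0,0],[0,0,0],[0,0,0]],"hand":[4.5,4.5,4.5,4.5,4.5]}'
python3 -m creep '{"delta_rot":[[0,0,-8.2],[0,0,-8.2],[0,0,-8.2],[0,0,-8.2],[0,0,-8.2]],"dp":[[0,0,0],[0,0,0],[0,0,0],[0,0,0],[0,0,0]],"hand":[4.5,4.5,4.5,4.5,4.5]}'
python3 - <<'E'
from h import *
st()
R=pick(-8);R[:,:2]*=-1
go([.486,-.302,.023],R)
w=cam('wrist');save('w13.png',w['img'],s=1.5)
E
```

```text
time_s: 18.35
eef_pos: [0.4871, -0.3039, 0.0875]
eef_rot: [[-0.198, 0.974, 0.11], [0.714, 0.067, 0.697], [0.671, 0.217, -0.709]]
force: [0.8, -0.0, -1.8]
opening: 0.586
time_s: 18.85
eef_pos: [0.4869, -0.3019, 0.0856]
eef_rot: [[-0.789, 0.605, 0.108], [0.493, 0.518, 0.699], [0.367, 0.604, -0.707]]
force: [0.1, 0.1, -0.5]
opening: 0.583
time_s: 19.35
eef_pos: [0.4869, -0.3018, 0.0857]
eef_rot: [[-0.992, -0.061, 0.108], [0.032, 0.715, 0.699], [-0.12, 0.697, -0.707]]
force: [0.2, 0.5, -0.1]
opening: 0.588
time_s: 19.85
eef_pos: [0.4869, -0.3018, 0.0856]
eef_rot: [[-0.709, -0.697, 0.108], [-0.445, 0.56, 0.699], [-0.547, 0.447, -0.707]]
force: [-0.1, -0.5, -1.3]
opening: 0.586
time_s: 20.35
eef_pos: [0.4869, -0.3018, 0.0857]
eef_rot: [[-0.078, -0.991, 0.108], [-0.703, 0.131, 0.699], [-0.707, -0.021, -0.707]]
force: [0.1, -0.4, -1.4]
opening: 0.585
t 20.35 p [ 0.4869 -0.3018  0.0857] z [ 0.108  0.699 -0.707] y [-0.991  0.131 -0.021] q [-0.83  0.61  0.34  1.86  0.59 -2.45] F [ 0.1 -0.4 -1.4] op 0.585
 rot [-0.5 -0.   1.2] rows>= 1 | dp cm: old axes [4.45 0.22 4.41]  new axes [4.45 0.09 4.41] len 6.3
```

View pics/w13.png

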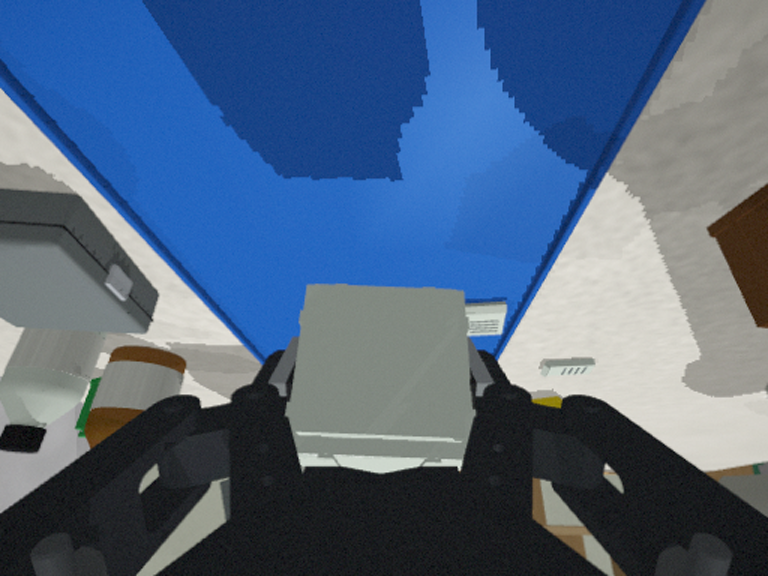

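```bash
python3 -m creep '{"delta_rot":[[-0.5,0,1.2],[0,0,0],[0,0,0],[0,0,0],[0,0,0]],"dp":[[1.1,0.1,1.1],[1.1,0,1.1],[1.1,0,1.1],[0.7,0,0.7],[0.4,0,0.4]],"hand":[4.5,4.5,4.5,4.5,4.5]}'
python3 - <<'E'
from h import *
st()
E
```

```text
time_s: 20.9
eef_pos: [0.4855, -0.3, 0.0209]
eef_rot: [[-0.107, -0.99, 0.097], [-0.697, 0.144, 0.702], [-0.709, 0.007, -0.705]]
force: [-3.0, -1.2, 10.2]
opening: 0.587
t 20.9 p [ 0.4855 -0.3     0.0209] z [ 0.097  0.702 -0.705] y [-0.99   0.144  0.007] q [-0.82  0.65  0.28  1.77  0.58 -2.42] F [-3.  -1.2 10.2] op 0.587
```

```bash
python3 -m creep '{"delta_rot":[[0,0,0],[0,0,0],[0,0,0],[0,0,0],[0,0,0]],"dp":[[0,0,0],[0,0,0],[0,0,-2],[0,0,-4],[0,0,-4]],"hand":[8,8,8,8,8]}'
python3 - <<'E'
from h import *
st()
c=cam('top');save('t14.png',c['img'],(230,170,350,260),6)
C=np.array([.4845,-.3055,.029]);
xb,yb=ax(-8)
R=regrasp(-8);T=C+.008*yb+.011*R[:,2]
go(T-.10*R[:,2],R,'pre')
E
```

```text
time_s: 21.4
eef_pos: [0.4761, -0.3708, 0.0951]
eef_rot: [[-0.104, -0.99, 0.098], [-0.699, 0.142, 0.701], [-0.708, 0.005, -0.706]]
force: [1.2, 0.8, 0.5]
opening: 0.941
t 21.4 p [ 0.4761 -0.3708  0.0951] z [ 0.098  0.701 -0.706] y [-0.99   0.142  0.005] q [-0.9   0.75  0.57  2.    0.54 -2.5 ] F [1.2 0.8 0.5] op 0.941
pre rot [-0.  89.8 -0.4] rows>= 11 | dp cm: old axes [-9.48  0.2  10.51]  new axes [-10.55   0.11  -9.44] len 14.2
```

View pics/t14.png

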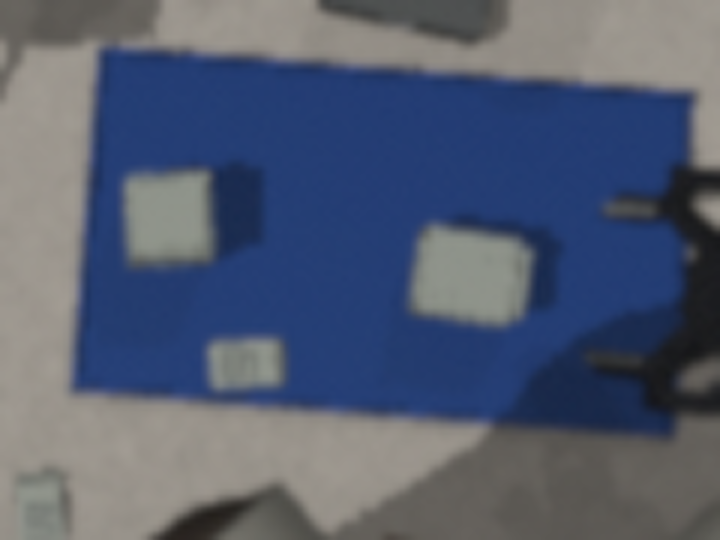

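```bash
python3 -m creep '{"delta_rot":[[0,8.2,0],[0,8.2,0],[0,8.2,0],[0,8.2,0],[0,8.2,0]],"dp":[[-2,0,-2],[0,0,0],[0,0,0],[0,0,0],[0,0,0]],"hand":[8,8,8,8,8]}'
python3 -m creep '{"delta_rot":[[0,8.2,0],[0,8.2,0],[0,8.2,0],[0,8.2,0],[0,8.2,0]],"dp":[[0,0,0],[0,0,0],[0,0,0],[0,0,0],[0,0,0]],"hand":[8,8,8,8,8]}'
python3 -m creep '{"delta_rot":[[0,7.8,0],[0,0,0],[0,0,0],[0,0,0],[0,0,0]],"dp":[[0,0,0],[-2.8,0,-2],[-2.8,0,-2],[-2.8,0,-2],[-2.8,0,-2]],"hand":[8,8,8,8,8]}'
python3 - <<'E'
from h import *
st()
C=np.array([.4845,-.3055,.029]);xb,yb=ax(-8)
R=regrasp(-8);T=C+.008*yb+.011*R[:,2]
go(T,R,'T')
w=cam('wrist');save('w15.png',w['img'],s=1.5)
E
```

```text
time_s: 21.95
eef_pos: [0.4769, -0.3711, 0.1238]
eef_rot: [[-0.144, -0.99, 0.008], [-0.987, 0.144, 0.063], [-0.064, 0.001, -0.998]]
force: [0.2, 1.1, -0.1]
opening: 0.933
time_s: 22.45
eef_pos: [0.4769, -0.3704, 0.1239]
eef_rot: [[-0.114, -0.99, -0.087], [-0.787, 0.143, -0.6], [0.606, 0.0, -0.796]]
force: [-0.2, -0.3, -0.3]
opening: 0.937
time_s: 22.95
eef_pos: [0.4959, -0.2347, 0.1003]
eef_rot: [[-0.1, -0.99, -0.103], [-0.704, 0.144, -0.696], [0.704, 0.003, -0.711]]
force: [1.0, -0.1, 0.3]
opening: 0.934
t 22.95 p [ 0.4959 -0.2347  0.1003] z [-0.103 -0.696 -0.711] y [-0.99   0.144  0.003] q [-0.08  0.08 -0.26  1.3  -0.78 -1.48] F [ 1.  -0.1  0.3] op 0.934
T rot [ 0.3  0.3 -0.1] rows>= 1 | dp cm: old axes [-0.49  0.09 10.65]  new axes [-0.54  0.14 10.65] len 10.7
```

View pics/w15.png

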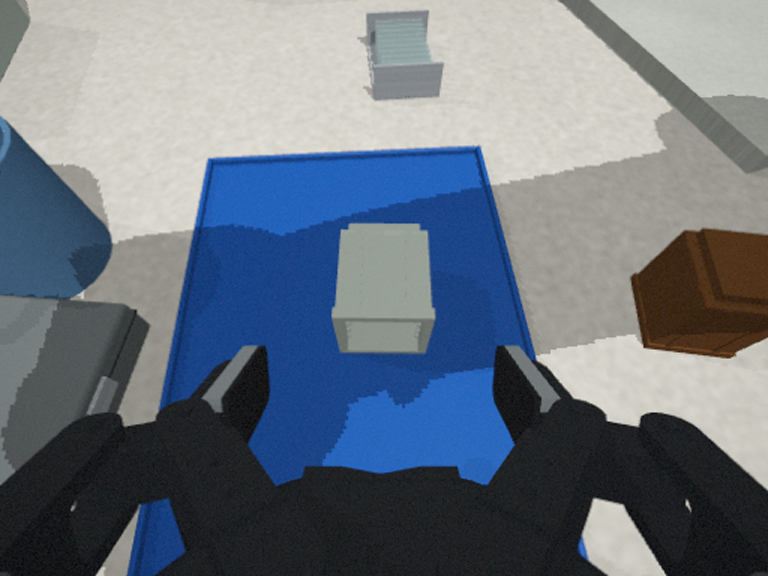

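The jar lies with its mouth, at (383,335), towards the gripper, as intended.

```bash
python3 - <<'E'
from h import *
w=cam('wrist')
P=onz(w,np.array([(333,308),(434,309),(342,230),(428,230)])/1.5,.054);print(P.round(4))
m=P[:2].mean(0);yb=ax(-8)[1];C=m-.032*yb;C[2]=.029;print(C)
R=regrasp(-8)
G=m-.022*yb;G[2]=.029;T=G+.011*R[:,2];go(T,R,'T')
E
```

```text
[[ 0.5138 -0.2797  0.054 ]
 [ 0.4627 -0.2719  0.054 ]
 [ 0.5046 -0.3283  0.054 ]
 [ 0.4559 -0.3215  0.054 ]]
[ 0.48383156 -0.30748344  0.029     ]
T rot [0.2 0.3 0.2] rows>= 1 | dp cm: old axes [-0.28  0.18 10.7 ]  new axes [-0.34  0.22 10.7 ] len 10.7
```

```bash
python3 -m creep '{"delta_rot":[[0,0,0],[0,0,0],[0,0,0],[0,0,0],[0,0,0]],"dp":[[-0.2,0.2,2.5],[0,0,3],[0,0,2.5],[0,0,1.6],[0,0,1]],"hand":[8,8,8,8,8]}'
python3 -m creep '{"delta_rot":[[0,0,0],[0,0,0],[0,0,0],[0,0,0],[0,0,0]],"dp":[[0,0,0],[0,0,0],[0,0,0],[0,0,0],[0,0,0]],"hand":[4.5,4.5,4.5,4.5,4.5]}' 40
python3 - <<'E'
from h import *
st()
E
```

```text
time_s: 23.55
eef_pos: [0.4822, -0.3093, 0.0226]
eef_rot: [[-0.099, -0.99, -0.105], [-0.704, 0.144, -0.696], [0.704, 0.005, -0.711]]
force: [0.1, 0.1, -0.0]
opening: 0.937
time_s: 24.05
eef_pos: [0.4836, -0.308, 0.0238]
eef_rot: [[-0.099, -0.99, -0.103], [-0.703, 0.143, -0.697], [0.704, 0.004, -0.71]]
force: [-1.4, 3.4, 5.6]
opening: 0.579
t 24.05 p [ 0.4836 -0.308   0.0238] z [-0.103 -0.697 -0.71 ] y [-0.99   0.143  0.004] q [-0.22  0.1  -0.4   1.   -0.78 -1.68] F [-1.4  3.4  5.6] op 0.579
```

```bash
python3 -m creep '{"delta_rot":[[0,0,0],[0,0,0],[0,0,0],[0,0,0],[0,0,8.2]],"dp":[[0.7,0,-0.7],[2,0,-2],[3,0,-3],[2,0,-2],[0,0,0]],"hand":[4.5,4.5,4.5,4.5,4.5]}'
python3 -m creep '{"delta_rot":[[0,0,8.2],[0,0,8.2],[0,0,8.2],[0,0,8.2],[0,0,8.2]],"dp":[[0,0,0],[0,0,0],[0,0,0],[0,0,0],[0,0,0]],"hand":[4.5,4.5,4.5,4.5,4.5]}'
python3 -m creep '{"delta_rot":[[0,0,8.2],[0,0,8.2],[0,0,8.2],[0,0,8.2],[0,0,8.2]],"dp":[[0,0,0],[0,0,0],[0,0,0],[0,0,0],[0,0,0]],"hand":[4.5,4.5,4.5,4.5,4.5]}'
python3 -m creep '{"delta_rot":[[0,0,8.2],[0,0,8.2],[0,0,8.2],[0,0,8.2],[0,0,8.2]],"dp":[[0,0,0],[0,0,0],[0,0,0],[0,0,0],[0,0,0]],"hand":[4.5,4.5,4.5,4.5,4.5]}'
python3 -m creep '{"delta_rot":[[0,0,8.2],[0,0,8.2],[0,0,8.2],[0,0,8.2],[0,0,8.2]],"dp":[[0,0,0],[0,0,0],[0,0,0],[0,0,0],[0,0,0]],"hand":[4.5,4.5,4.5,4.5,4.5]}'
python3 - <<'E'
from h import *
st()
w=cam('wrist');save('w16.png',w['img'],s=1.5)
R=place();S=np.array([.535,.118,.04])
go(S+Z*(.032+.007+.09)-.0026*X+.011*R[:,2],R,'above st0')
E
```

```text
time_s: 24.55
eef_pos: [0.4852, -0.3092, 0.1373]
eef_rot: [[-0.244, -0.965, -0.099], [-0.674, 0.242, -0.697], [0.697, -0.103, -0.71]]
force: [0.2, -0.2, -0.9]
opening: 0.582
time_s: 25.05
eef_pos: [0.4833, -0.3086, 0.1322]
eef_rot: [[-0.817, -0.568, -0.104], [-0.348, 0.628, -0.696], [0.46, -0.532, -0.711]]
force: [-0.5, -0.4, -0.2]
opening: 0.581
time_s: 25.55
eef_pos: [0.4834, -0.3086, 0.1321]
eef_rot: [[-0.989, 0.108, -0.104], [0.15, 0.702, -0.696], [-0.002, -0.704, -0.711]]
force: [0.2, 0.4, -0.8]
opening: 0.583
time_s: 26.05
eef_pos: [0.4833, -0.3086, 0.1321]
eef_rot: [[-0.676, 0.73, -0.104], [0.574, 0.432, -0.696], [-0.463, -0.53, -0.711]]
force: [0.2, 0.3, -0.0]
opening: 0.582
time_s: 26.55
eef_pos: [0.4833, -0.3086, 0.1321]
eef_rot: [[-0.031, 0.994, -0.104], [0.717, -0.05, -0.696], [-0.697, -0.096, -0.711]]
force: [-0.1, 0.2, -1.2]
opening: 0.578
t 26.55 p [ 0.4833 -0.3086  0.1321] z [-0.104 -0.696 -0.711] y [ 0.994 -0.05  -0.096] q [-0.22  0.01 -0.26  1.22 -0.78  1.33] F [-0.1  0.2 -1.2] op 0.578
above st0 rot [-69.3  -4.7 -64.4] rows>= 12 | dp cm: old axes [ 28.4    2.97 -32.35]  new axes [-6.76 42.53  2.65] len 43.1
```

View pics/w16.png

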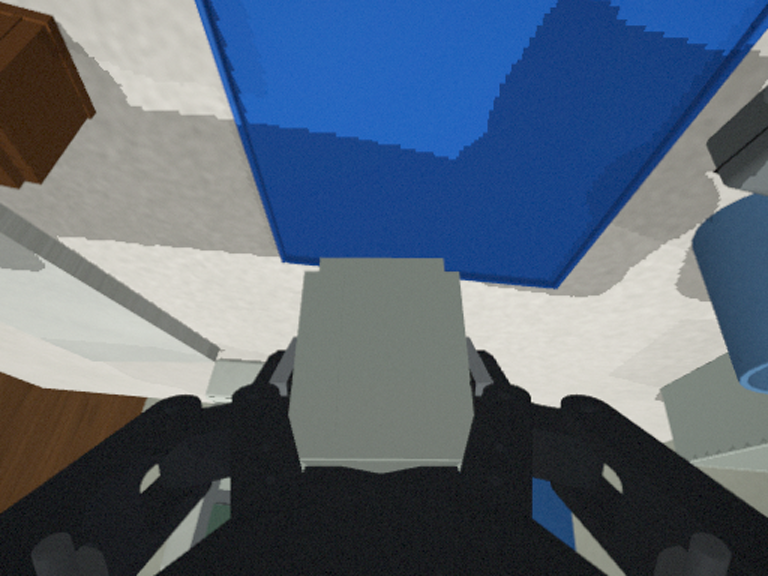

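```bash
python3 - <<'E'
from h import *
t=cam('top');save('t17.png',t['img'],(120,175,220,235),8)
E
```

```text
(no output)
```

View pics/t17.png

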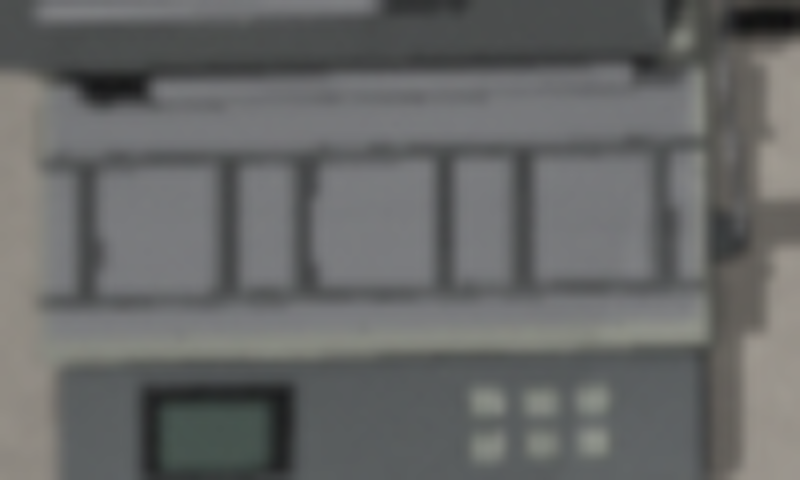

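```bash
python3 - <<'E'
from h import *
t=cam('top')
P=onz(t,np.array([(157,229.5),(374,224),(592.5,218.5)])/8+[120-.44,175-.44],.047);print(P.round(4));d=P[0]-P[2];print(np.linalg.norm(d),np.degrees(np.arctan2(-d[0],d[1])))
R=place();S=P[1]
go(np.array([S[0],S[1],.04+.039+.08])-.0026*X+.011*R[:,2],R,'above st1')
E
```

```text
[[0.5327 0.3164 0.047 ]
 [0.5354 0.2166 0.047 ]
 [0.5381 0.1161 0.047 ]]
0.2003571044413631 1.5559343340089942
above st1 rot [-69.2  -5.3 -63.5] rows>= 12 | dp cm: old axes [ 36.09   3.17 -38.52]  new axes [-6.24 52.39  3.53] len 52.9
```

```bash
python3 -m creep '{"delta_rot":[[-5.77,-0.44,-5.29],[-5.77,-0.44,-5.29],[-5.77,-0.44,-5.29],[-5.77,-0.44,-5.29],[-5.77,-0.44,-5.29]],"dp":[[0,0,0],[0,0,0],[0,0,0],[0,0,0],[0,0,0]],"hand":[4.5,4.5,4.5,4.5,4.5]}'
python3 -m creep '{"delta_rot":[[-5.77,-0.44,-5.29],[-5.77,-0.44,-5.29],[-5.77,-0.44,-5.29],[-5.77,-0.44,-5.29],[-5.77,-0.44,-5.29]],"dp":[[0,0,0],[0,0,0],[0,0,0],[0,0,0],[0,0,0]],"hand":[4.5,4.5,4.5,4.5,4.5]}'
python3 -m creep '{"delta_rot":[[-5.77,-0.44,-5.29],[-5.77,-0.44,-5.29],[0,0,0],[0,0,0],[0,0,0]],"dp":[[0,0,0],[0,0,0],[-2,2,1],[-2,3,1],[-2,3,1]],"hand":[4.5,4.5,4.5,4.5,4.5]}'
python3 -m creep '{"delta_rot":[[0,0,0],[0,0,0],[0,0,0],[0,0,0],[0,0,0]],"dp":[[0,4,0],[0,4,0],[0,4,0],[0,4,0],[0,4,0]],"hand":[4.5,4.5,4.5,4.5,4.5]}'
python3 - <<'E'
from h import *
st()
R=place();S=np.array([.535,.218])
go(np.array([S[0],S[1],.04+.039+.08])-.0026*X+.011*R[:,2],R,'above st1')
E
```

```text
time_s: 27.2
eef_pos: [0.4833, -0.3082, 0.1321]
eef_rot: [[-0.47, 0.796, 0.381], [0.552, 0.602, -0.576], [-0.688, -0.061, -0.723]]
force: [0.1, 0.4, -1.9]
opening: 0.577
time_s: 27.7
eef_pos: [0.4828, -0.3085, 0.1325]
eef_rot: [[-0.695, 0.24, 0.677], [0.16, 0.971, -0.18], [-0.701, -0.017, -0.713]]
force: [0.2, 0.2, -1.3]
opening: 0.581
time_s: 28.2
eef_pos: [0.5453, -0.2275, 0.1532]
eef_rot: [[-0.706, -0.022, 0.708], [-0.018, 1.0, 0.014], [-0.708, -0.003, -0.706]]
force: [1.0, 0.3, -0.6]
opening: 0.579
time_s: 28.7
eef_pos: [0.5403, -0.0262, 0.1535]
eef_rot: [[-0.704, -0.024, 0.709], [-0.02, 1.0, 0.015], [-0.71, -0.004, -0.705]]
force: [0.7, 0.5, -0.9]
opening: 0.58
t 28.7 p [ 0.5403 -0.0262  0.1535] z [ 0.709  0.015 -0.705] y [-0.024  1.    -0.004] q [-0.09 -0.72 -0.84  0.67  0.08 -0.08] F [ 0.7  0.5 -0.9] op 0.58
above st1 rot [-0.1  0.2  0.2] rows>= 1 | dp cm: old axes [-0.32 24.43  0.51]  new axes [-0.23 24.43  0.54] len 24.4
```

```bash
python3 -m creep '{"delta_rot":[[0,0,0],[0,0,0],[0,0,0],[0,0,0],[0,0,0]],"dp":[[0,4.2,0],[0,4.2,0],[0,4.2,0],[0,4.2,0],[-0.2,4.2,0.2]],"hand":[4.5,4.5,4.5,4.5,4.5]}'
python3 -m creep '{"delta_rot":[[0,0,0],[0,0,0]],"dp":[[0,3.4,0.3],[0,0,0]],"hand":[4.5,4.5]}'
python3 - <<'E'
from h import *
st()
w=cam('wrist');save('w18.png',w['img'],s=1.5)
c=cam('scene');save('s18.png',c['img'],(250,80,400,200),5)
t=cam('top');save('t18.png',t['img'],(100,140,240,240),5.5)
E
```

```text
time_s: 29.2
eef_pos: [0.5384, 0.1844, 0.1537]
eef_rot: [[-0.704, -0.026, 0.71], [-0.02, 1.0, 0.016], [-0.71, -0.003, -0.704]]
force: [1.1, -0.2, -0.9]
opening: 0.579
time_s: 29.4
eef_pos: [0.5399, 0.2203, 0.1506]
eef_rot: [[-0.706, -0.029, 0.708], [-0.023, 1.0, 0.018], [-0.708, -0.003, -0.706]]
force: [-0.3, 0.0, -0.9]
opening: 0.581
t 29.4 p [0.5399 0.2203 0.1506] z [ 0.708  0.018 -0.706] y [-0.029  1.    -0.003] q [ 0.56 -0.51 -0.71  0.65 -0.37  0.39] F [-0.3  0.  -0.9] op 0.581
```

View pics/w18.png

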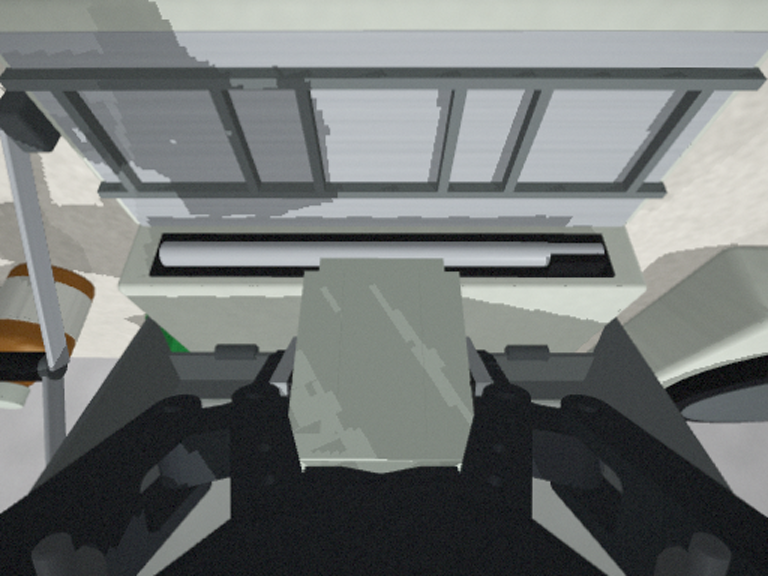

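View pics/s18.png

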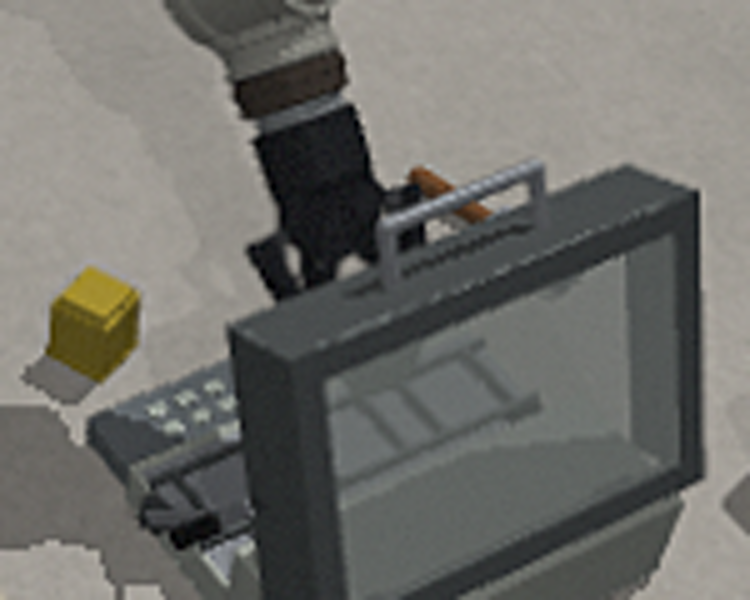

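View pics/t18.png

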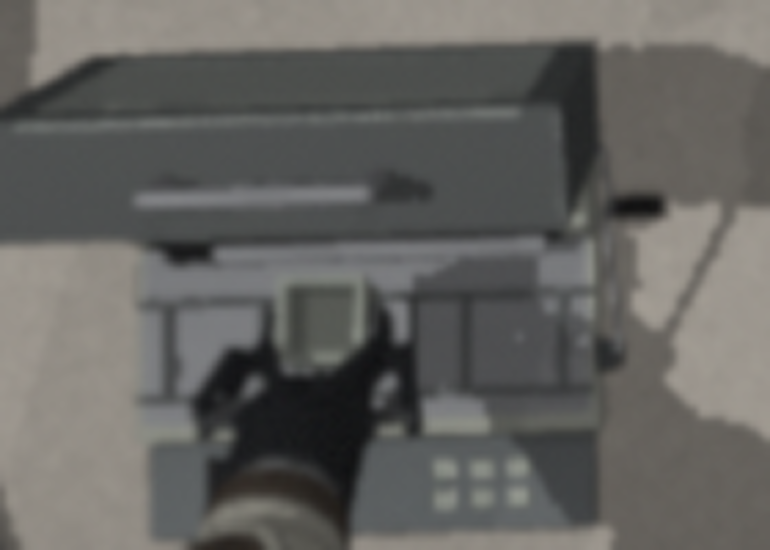

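```bash
python3 - <<'E'
from h import *
w=cam('wrist');save('w18b.png',w['img'],(190,40,320,140),6)
P=onz(w,np.array([(306,80),(453,82),(440,190),(323,190)])/1.5,.048);print(P.round(4),P.mean(0),np.linalg.norm(np.diff(P,axis=0),axis=1))
E
```

```text
[[0.4988 0.1849 0.048 ]
 [0.4981 0.2433 0.048 ]
 [0.56   0.2475 0.048 ]
 [0.5618 0.1855 0.048 ]] [0.52966711 0.21533045 0.048     ] [0.0583848  0.06211189 0.0620229 ]
```

View pics/w18b.png

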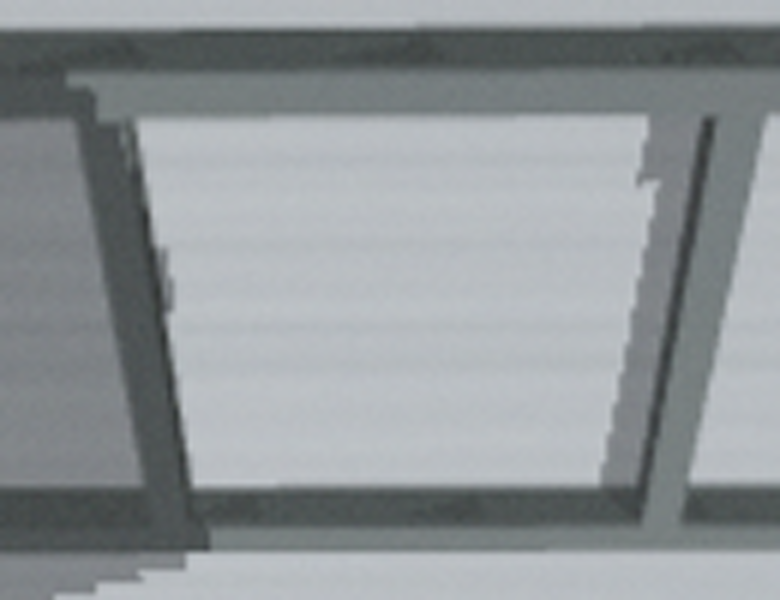

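```bash
python3 - <<'E'
from h import *
w=cam('wrist')
P=onz(w,np.array([(125,115),(712,115),(645,525),(186,525)])/6+[190-.42,40-.42],.048);print(P.round(4),P.mean(0),np.linalg.norm(np.diff(P,axis=0,append=P[:1]),axis=1))
# jar in wrist: outer bottom edge & tip positions
s=env.read_state();p=np.array(s['eef_pos']);R=np.array(s['eef_rot']);G=p-.011*R[:,2];print('G',G)
J=G+.0026*R[:,2]*0
for off in (0,.0026):
  Cj=G+off*X-.0073*Z
  print((proj(w,[Cj-.032*Z+a*.025*X+b*.025*Y for a,b in((1,-1),(1,1))]+[Cj-.032*Z-.025*X+b*.025*Y for b in(-1,1)])*1.5).round(0).tolist())
t=cam('top')
# mouth rim outer in top view crop 5.5: (288,275),(372,272),(375,360),(285,365)
M=onz(t,np.array([(283,278),(368,274),(366,366),(281,370)])/5.5+[99.6,139.6],G[2]-.0073+.032);print('mouth',M.round(4),M.mean(0))
E
```

```text
[[0.5026 0.1879 0.048 ]
 [0.5011 0.2472 0.048 ]
 [0.561  0.2501 0.048 ]
 [0.5626 0.1891 0.048 ]] [0.53180839 0.21859243 0.048     ] [0.05932768 0.05999582 0.06103608 0.0600304 ]
G [0.5327926  0.21533559 0.15879677]
[[324.0, 308.0], [438.0, 308.0], [306.0, 241.0], [457.0, 242.0]]
[[325.0, 311.0], [438.0, 311.0], [307.0, 246.0], [456.0, 246.0]]
mouth [[0.5638 0.2401 0.1835]
 [0.5663 0.1883 0.1835]
 [0.5101 0.188  0.1835]
 [0.5075 0.2395 0.1835]] [0.53691306 0.21396522 0.18349677]
```

```bash
python3 -m creep '{"delta_rot":[[0,0,0],[0,0,0],[0,0,0],[0,0,0],[0,0,0]],"dp":[[1,0.35,0.6],[1.3,0,1.2],[1.3,0,1.3],[1.2,0,1.2],[0.5,0,0.5]],"hand":[4.5,4.5,4.5,4.5,4.5]}'
python3 - <<'E'
from h import *
st()
t=cam('top');save('t19.png',t['img'],(120,165,220,240),8)
R=place();G=np.array([.5325,.2185,.0793])-.0026*X
go(G+.011*R[:,2],R)
E
```

```text
time_s: 30.2
eef_pos: [0.5361, 0.2188, 0.0765]
eef_rot: [[-0.707, -0.021, 0.707], [-0.016, 1.0, 0.013], [-0.707, -0.002, -0.707]]
force: [0.5, 0.1, -0.6]
opening: 0.581
t 30.2 p [0.5361 0.2188 0.0765] z [ 0.707  0.013 -0.707] y [-0.021  1.    -0.002] q [ 0.56 -0.46 -0.83  0.49 -0.38  0.4 ] F [ 0.5  0.1 -0.6] op 0.581
 rot [-0.2 -0.   0. ] rows>= 1 | dp cm: old axes [ 0.21 -0.03  0.45]  new axes [ 0.21 -0.03  0.45] len 0.5
```

View pics/t19.png

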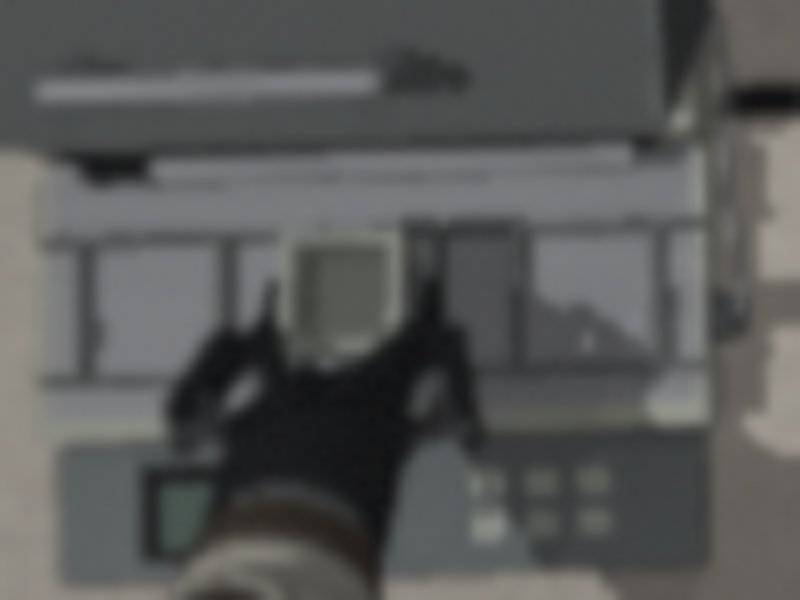

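```bash
python3 - <<'E'
from h import *
t=cam('top')
M=onz(t,np.array([(284,234),(402,229),(404,350),(290,354)])/8+[119.56,164.56],.109);print('mouth',M.round(4),M.mean(0))
E
```

```text
mouth [[0.5603 0.2441 0.109 ]
 [0.5626 0.192  0.109 ]
 [0.5091 0.1897 0.109 ]
 [0.5072 0.2399 0.109 ]] [0.53479996 0.21642883 0.109     ]
```

In the top view the jar's mouth centre (0.5348, 0.2164) agrees with the station centre (0.5354, 0.2166). I'll lower it and release.

```bash
python3 -m creep '{"delta_rot":[[0,0,0],[0,0,0],[0,0,0],[0,0,0]],"dp":[[0.1,0,0.15],[0.1,0,0.15],[0.1,0,0.1],[0,0,0]],"hand":[4.5,4.5,4.5,4.5]}'
python3 - <<'E'
from h import *
st()
E
```

```text
time_s: 30.7
eef_pos: [0.538, 0.22, 0.0748]
eef_rot: [[-0.705, -0.022, 0.709], [-0.015, 1.0, 0.015], [-0.709, 0.0, -0.705]]
force: [0.4, 1.0, -1.4]
opening: 0.58
t 30.7 p [0.538  0.22   0.0748] z [ 0.709  0.015 -0.705] y [-0.022  1.     0.   ] q [ 0.56 -0.46 -0.84  0.48 -0.37  0.4 ] F [ 0.4  1.  -1.4] op 0.58
```

```bash
python3 -m creep '{"delta_rot":[[0,0,0],[0,0,0],[0,0,0]],"dp":[[0.15,-0.05,0.15],[0.1,0,0.1],[0,0,0]],"hand":[4.5,4.5,4.5]}'
python3 -m creep '{"delta_rot":[[0,0,0],[0,0,0]],"dp":[[0.1,0,0.1],[0,0,0]],"hand":[4.5,4.5]}'
python3 -m creep '{"delta_rot":[[0,0,0],[0,0,0]],"dp":[[0.1,0,0.1],[0,0,0]],"hand":[4.5,4.5]}'
```

```text
time_s: 31.0
eef_pos: [0.5378, 0.2194, 0.0707]
eef_rot: [[-0.705, -0.022, 0.709], [-0.015, 1.0, 0.015], [-0.709, -0.0, -0.705]]
force: [0.7, 0.2, -1.4]
opening: 0.582
time_s: 31.2
eef_pos: [0.5379, 0.2195, 0.0696]
eef_rot: [[-0.705, -0.022, 0.709], [-0.015, 1.0, 0.015], [-0.709, -0.0, -0.705]]
force: [0.6, -0.2, -2.2]
opening: 0.583
time_s: 31.4
eef_pos: [0.5385, 0.2197, 0.0694]
eef_rot: [[-0.704, -0.021, 0.71], [-0.015, 1.0, 0.015], [-0.71, 0.0, -0.704]]
force: [-0.3, -0.7, 3.5]
opening: 0.576
```

```bash
python3 -m creep '{"delta_rot":[[0,0,0],[0,0,0],[0,0,0],[0,0,0],[0,0,0]],"dp":[[0,0,0],[0,0,0],[0,0,0],[0,0,-2],[0,0,-3]],"hand":[6.5,6.5,6.5,6.5,6.5]}'
python3 - <<'E'
from h import *
st()
w=cam('wrist');save('w20.png',w['img'],s=1.5)
E
```

```text
time_s: 31.9
eef_pos: [0.5016, 0.2179, 0.1018]
eef_rot: [[-0.707, -0.021, 0.707], [-0.016, 1.0, 0.013], [-0.707, -0.002, -0.707]]
force: [1.2, 0.3, 1.5]
opening: 0.76
t 31.9 p [0.5016 0.2179 0.1018] z [ 0.707  0.013 -0.707] y [-0.021  1.    -0.002] q [ 0.61 -0.57 -0.84  0.61 -0.41  0.44] F [1.2 0.3 1.5] op 0.76
```

View pics/w20.png

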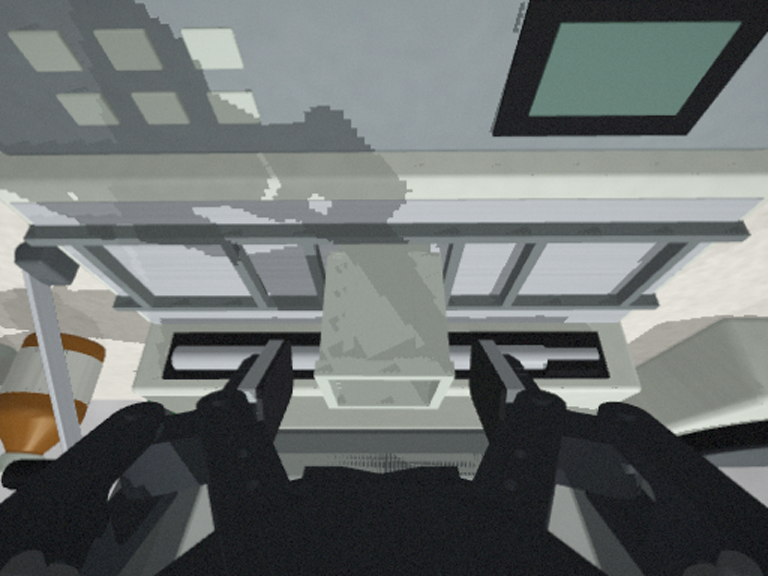

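The first jar stands in station 1, mouth up and square to the ribs. Next is jar A.

```bash
python3 -m creep '{"delta_rot":[[0,0,0],[0,0,0]],"dp":[[0,0,-3],[-3,0,-1]],"hand":[7,8]}'
python3 - <<'E'
from h import *
st()
c=cam('scene');t=cam('top');save('t21.png',t['img'],(220,165,350,260),6);save('s21.png',c['img'],(130,100,380,270),3.2)
R=pick(2);C=np.array([.521,-.116,.037]);T=C+.011*R[:,2]
go(T-.12*R[:,2],R,'pre')
E
```

```text
time_s: 32.15
eef_pos: [0.4927, 0.2184, 0.152]
eef_rot: [[-0.707, -0.023, 0.707], [-0.017, 1.0, 0.016], [-0.707, -0.001, -0.707]]
force: [1.5, 0.9, 0.7]
opening: 0.929
t 32.15 p [0.4927 0.2184 0.152 ] z [ 0.707  0.016 -0.707] y [-0.023  1.    -0.001] q [ 0.62 -0.62 -0.77  0.73 -0.41  0.45] F [1.5 0.9 0.7] op 0.929
pre rot [ 0.7 69.9 97.2] rows>= 15 | dp cm: old axes [  1.82 -41.35   4.25]  new axes [-32.38   1.21 -26.09] len 41.6
```

View pics/t21.png

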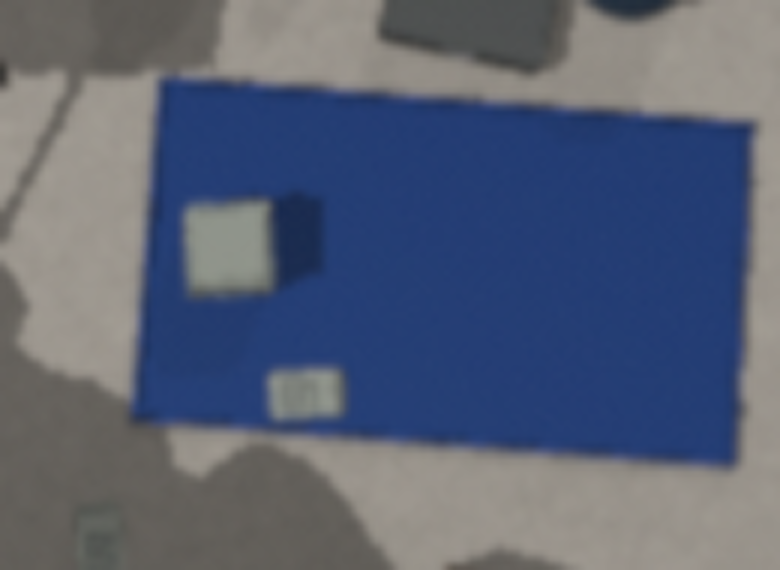

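View pics/s21.png

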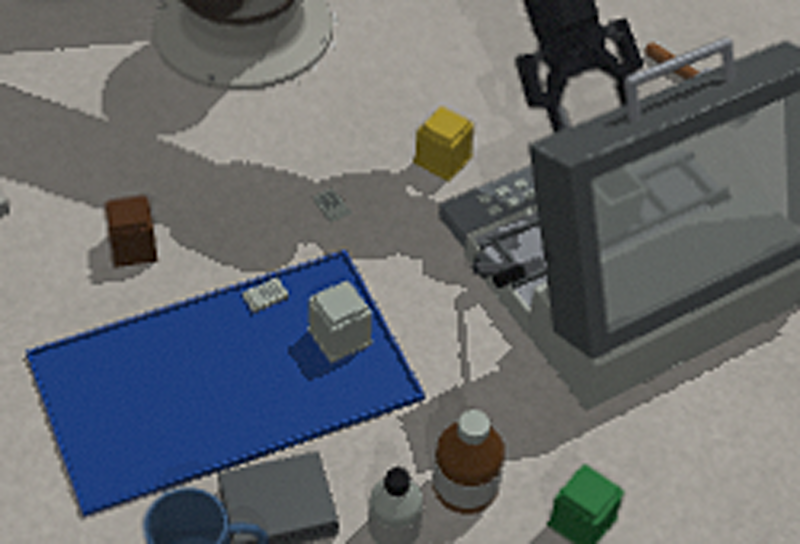

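```bash
python3 -m creep '{"delta_rot":[[0,4.66,6.48],[0,4.66,6.48],[0,4.66,6.48],[0,4.66,6.48],[0,4.66,6.48]],"dp":[[-1,0,-1],[-1,0,-1],[0,0,0],[0,0,0],[0,0,0]],"hand":[8,8,8,8,8]}'
python3 -m creep '{"delta_rot":[[0,4.66,6.48],[0,4.66,6.48],[0,4.66,6.48],[0,4.66,6.48],[0,4.66,6.48]],"dp":[[0,0,0],[0,0,0],[0,0,0],[0,0,0],[0,0,0]],"hand":[8,8,8,8,8]}'
python3 -m creep '{"delta_rot":[[0,4.66,6.48],[0,4.66,6.48],[0,4.66,6.48],[0,4.66,6.48],[0.7,4.66,6.48]],"dp":[[0,0,0],[0,0,0],[0,0,0],[0,0,0],[0,0,0]],"hand":[8,8,8,8,8]}'
python3 - <<'E'
from h import *
st()
R=pick(2.5);C=np.array([.521,-.116,.037]);T=C+.011*R[:,2]
go(T-.12*R[:,2],R,'pre')
E
```

```text
time_s: 32.75
eef_pos: [0.4964, 0.2176, 0.181]
eef_rot: [[-0.817, 0.431, 0.383], [0.507, 0.853, 0.12], [-0.275, 0.292, -0.916]]
force: [-0.3, 1.0, -0.4]
opening: 0.938
time_s: 33.25
eef_pos: [0.4966, 0.2174, 0.1808]
eef_rot: [[-0.545, 0.833, 0.094], [0.789, 0.472, 0.395], [0.284, 0.29, -0.914]]
force: [-0.3, 0.4, -0.1]
opening: 0.937
time_s: 33.75
eef_pos: [0.4965, 0.2172, 0.1807]
eef_rot: [[-0.019, 0.999, -0.038], [0.703, 0.04, 0.71], [0.711, -0.013, -0.703]]
force: [0.2, 0.3, 0.6]
opening: 0.936
t 33.75 p [0.4965 0.2172 0.1807] z [-0.038  0.71  -0.703] y [ 0.999  0.04  -0.013] q [ 0.04 -0.02 -0.2   1.4   0.79  1.57] F [0.2 0.3 0.6] op 0.936
pre rot [-0.4 -0.3 -0.7] rows>= 1 | dp cm: old axes [-33.64   1.22 -24.54]  new axes [-33.78   1.   -24.35] len 41.7
```

```bash
python3 -m creep '{"delta_rot":[[-0.4,0,-0.7],[0,0,0],[0,0,0],[0,0,0],[0,0,0]],"dp":[[-3.3,0.1,-2.4],[-3.4,0.1,-2.5],[-3.4,0.1,-2.5],[-3.4,0.1,-2.5],[-3.4,0.1,-2.5]],"hand":[8,8,8,8,8]}'
python3 -m creep '{"delta_rot":[[0,0,0],[0,0,0],[0,0,0],[0,0,0],[0,0,0]],"dp":[[-3.4,0.1,-2.4],[-3.4,0.1,-2.4],[-3.4,0.1,-2.4],[-3.4,0.1,-2.4],[-3.2,0.1,-2.4]],"hand":[8,8,8,8,8]}'
python3 - <<'E'
from h import *
st()
w=cam('wrist');save('w22.png',w['img'],s=1.5)
R=pick(2.5);C=np.array([.521,-.116,.037]);T=C+.011*R[:,2]
go(T,R,'T')
E
```

```text
time_s: 34.25
eef_pos: [0.5109, 0.0091, 0.148]
eef_rot: [[-0.036, 0.999, -0.031], [0.704, 0.048, 0.708], [0.709, 0.004, -0.705]]
force: [0.9, 0.8, -0.8]
opening: 0.938
time_s: 34.75
eef_pos: [0.5256, -0.1941, 0.1131]
eef_rot: [[-0.036, 0.999, -0.031], [0.704, 0.047, 0.708], [0.709, 0.004, -0.705]]
force: [-0.1, 0.3, -0.0]
opening: 0.935
t 34.75 p [ 0.5256 -0.1941  0.1131] z [-0.031  0.708 -0.705] y [0.999 0.047 0.004] q [-0.63  0.57  0.33  1.9   0.59  0.72] F [-0.1  0.3 -0. ] op 0.935
T rot [ 0.1 -0.2  0.1] rows>= 1 | dp cm: old axes [ 0.62 -0.07 12.15]  new axes [ 0.66 -0.06 12.15] len 12.2
```

View pics/w22.png

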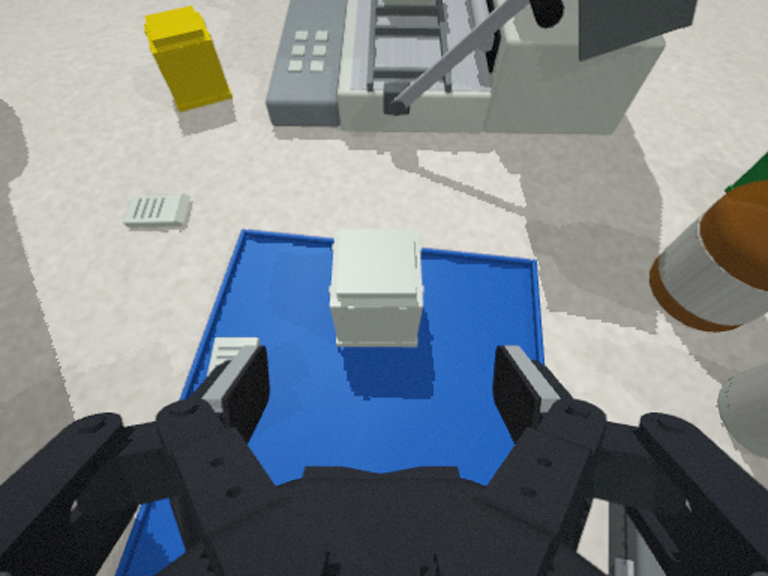

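```bash
python3 - <<'E'
from h import *
w=cam('wrist')
B=onz(w,np.array([(338,345),(418,346)])/1.5,.004);print(B)
P=onz(w,np.array([(331,293),(421,294)])/1.5,.062);print(P)
x,y=ax(2.5)
C=(B.mean(0)+P.mean(0))/2+.025*y;C[2]=.037;print(C)
R=pick(2.5);go(C+.011*R[:,2],R,'T')
E
```

```text
[[ 0.49556541 -0.15152874  0.004     ]
 [ 0.54739824 -0.14982878  0.004     ]]
[[ 0.49629342 -0.14458598  0.062     ]
 [ 0.54424565 -0.14296815  0.062     ]]
[ 0.51978519 -0.12225171  0.037     ]
T rot [ 0.1 -0.2  0.1] rows>= 1 | dp cm: old axes [-0.03 -0.26 11.58]  new axes [ 1.000e-02 -2.500e-01  1.158e+01] len 11.6
```

```bash
python3 -m creep '{"delta_rot":[[0,0,0],[0,0,0],[0,0,0],[0,0,0],[0,0,0]],"dp":[[0.1,-0.2,2],[0,0,3],[0,0,3],[0,0,2.2],[0,0,1.4]],"hand":[8,8,8,8,8]}'
python3 -m creep '{"delta_rot":[[0,0,0],[0,0,0],[0,0,0],[0,0,0],[0,0,0]],"dp":[[0,0,0],[0,0,0],[0,0,0],[0,0,0],[0,0,0]],"hand":[4.5,4.5,4.5,4.5,4.5]}' 40
python3 - <<'E'
from h import *
st()
w=cam('wrist');save('w23.png',w['img'],s=1)
E
```

```text
time_s: 35.35
eef_pos: [0.5195, -0.1078, 0.0318]
eef_rot: [[-0.036, 0.999, -0.032], [0.704, 0.049, 0.709], [0.709, 0.003, -0.705]]
force: [-0.1, -0.2, 0.7]
opening: 0.939
time_s: 35.85
eef_pos: [0.5207, -0.1103, 0.0338]
eef_rot: [[-0.037, 0.999, -0.029], [0.705, 0.047, 0.708], [0.708, 0.005, -0.706]]
force: [0.3, -2.9, 1.3]
opening: 0.578
t 35.85 p [ 0.5207 -0.1103  0.0338] z [-0.029  0.708 -0.706] y [0.999 0.047 0.005] q [-0.52  0.47  0.05  1.65  0.64  0.83] F [ 0.3 -2.9  1.3] op 0.578
```

View pics/w23.png

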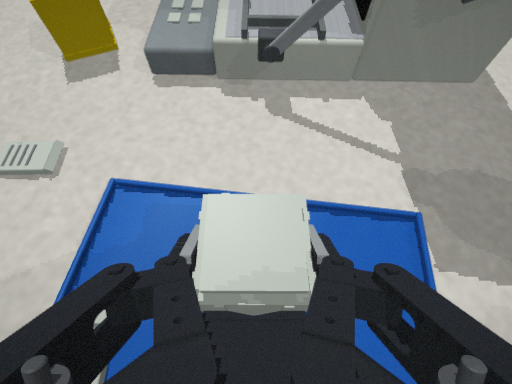

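```bash
python3 -m creep '{"delta_rot":[[0,0,0],[0,0,0],[0,0,0],[0,0,-8.2],[0,0,-8.2]],"dp":[[0,0,-1],[0,0,-2.5],[0,0,-3],[0,0,-2.5],[0,0,-1]],"hand":[4.5,4.5,4.5,4.5,4.5]}'
python3 -m creep '{"delta_rot":[[0,0,-8.2],[0,0,-8.2],[0,0,-8.2],[0,0,-8.2],[0,0,-8.2]],"dp":[[0,0,0],[0,0,0],[0,0,0],[0,0,0],[0,0,0]],"hand":[4.5,4.5,4.5,4.5,4.5]}'
python3 -m creep '{"delta_rot":[[0,0,-8.2],[0,0,-8.2],[0,0,-8.2],[0,0,-8.2],[0,0,-8.2]],"dp":[[0,0,0],[0,0,0],[0,0,0],[0,0,0],[0,0,0]],"hand":[4.5,4.5,4.5,4.5,4.5]}'
python3 -m creep '{"delta_rot":[[0,0,-8.2],[0,0,-8.2],[0,0,-8.2],[0,0,-8.2],[0,0,-8.2]],"dp":[[0,0,0],[0,0,0],[0,0,0],[0,0,0],[0,0,0]],"hand":[4.5,4.5,4.5,4.5,4.5]}'
python3 -m creep '{"delta_rot":[[0,0,-8.2],[0,0,-8.2],[0,0,-8.2],[0,0,-8.2],[0,0,-8.2]],"dp":[[0,0,0],[0,0,0],[0,0,0],[0,0,0],[0,0,0]],"hand":[4.5,4.5,4.5,4.5,4.5]}'
python3 - <<'E'
from h import *
st()
R=pick(2.5);R[:,:2]*=-1
go([.515,-.235,.0235],R)
w=cam('wrist');save('w24.png',w['img'],s=1)
E
```

```text
time_s: 36.4
eef_pos: [0.5237, -0.1826, 0.1059]
eef_rot: [[-0.323, 0.946, -0.028], [0.663, 0.247, 0.707], [0.676, 0.21, -0.707]]
force: [0.3, -0.0, -1.1]
opening: 0.581
time_s: 36.9
eef_pos: [0.5233, -0.1809, 0.1043]
eef_rot: [[-0.864, 0.502, -0.03], [0.336, 0.621, 0.708], [0.374, 0.602, -0.706]]
force: [-0.6, -0.8, -1.3]
opening: 0.58
time_s: 37.4
eef_pos: [0.5233, -0.1809, 0.1043]
eef_rot: [[-0.982, -0.188, -0.03], [-0.154, 0.689, 0.708], [-0.112, 0.7, -0.706]]
force: [0.1, -0.4, -0.7]
opening: 0.578
time_s: 37.9
eef_pos: [0.5233, -0.1809, 0.1043]
eef_rot: [[-0.618, -0.786, -0.03], [-0.568, 0.419, 0.708], [-0.544, 0.454, -0.706]]
force: [-0.4, 0.3, -1.5]
opening: 0.577
time_s: 38.4
eef_pos: [0.5233, -0.1809, 0.1043]
eef_rot: [[0.05, -0.998, -0.03], [-0.704, -0.056, 0.708], [-0.708, -0.014, -0.706]]
force: [0.7, -0.0, -0.7]
opening: 0.58
t 38.4 p [ 0.5233 -0.1809  0.1043] z [-0.03   0.708 -0.706] y [-0.998 -0.056 -0.014] q [-0.62  0.54  0.28  1.86  0.59 -2.42] F [ 0.7 -0.  -0.7] op 0.58
 rot [-0.   0.1  1.1] rows>= 1 | dp cm: old axes [9.49 1.24 1.9 ]  new axes [9.51 1.06 1.92] len 9.8
```

View pics/w24.png

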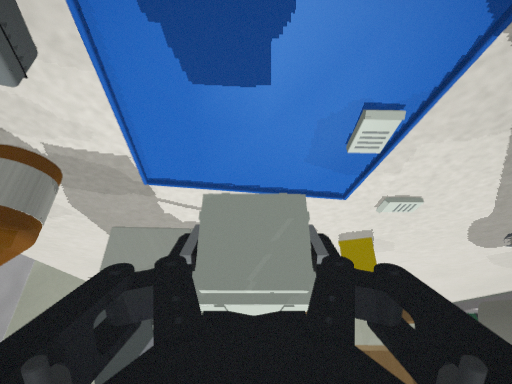

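```bash
python3 -m creep '{"delta_rot":[[0,0,1.1],[0,0,0],[0,0,0],[0,0,0],[0,0,0]],"dp":[[2.5,0.5,0.4],[2.5,0.4,0.4],[2.2,0,0.4],[1.5,0,0.4],[0.9,0,0.3]],"hand":[4.5,4.5,4.5,4.5,4.5]}'
python3 -m creep '{"delta_rot":[[0,0,0],[0,0,0]],"dp":[[0,0,0],[0,0,0]],"hand":[4.5,4.5]}'
```

```text
time_s: 38.95
eef_pos: [0.5159, -0.2359, 0.0205]
eef_rot: [[0.02, -0.999, -0.031], [-0.705, -0.036, 0.709], [-0.709, 0.007, -0.705]]
force: [-1.6, -0.6, 1.4]
opening: 0.58
time_s: 39.15
eef_pos: [0.5167, -0.2352, 0.0225]
eef_rot: [[0.024, -0.999, -0.03], [-0.705, -0.038, 0.708], [-0.708, 0.005, -0.706]]
force: [0.5, -0.5, -1.0]
opening: 0.58
```

```bash
python3 -m creep '{"delta_rot":[[0,0,0],[0,0,0],[0,0,0]],"dp":[[0.15,0,0.15],[0.1,0,0.1],[0,0,0]],"hand":[4.5,4.5,4.5]}'
```

```text
time_s: 39.45
eef_pos: [0.5169, -0.235, 0.0202]
eef_rot: [[0.025, -0.999, -0.03], [-0.706, -0.039, 0.708], [-0.708, 0.003, -0.706]]
force: [-1.7, -0.6, 4.2]
opening: 0.581
```

```bash
python3 - <<'E'
from h import *
st();c=cam('scene');save('s25.png',c['img'],(130,150,290,250),5)
E
```

```text
t 39.45 p [ 0.5169 -0.235   0.0202] z [-0.03   0.708 -0.706] y [-0.999 -0.039  0.003] q [-0.69  0.67  0.31  1.79  0.56 -2.47] F [-1.7 -0.6  4.2] op 0.581
```

View pics/s25.png

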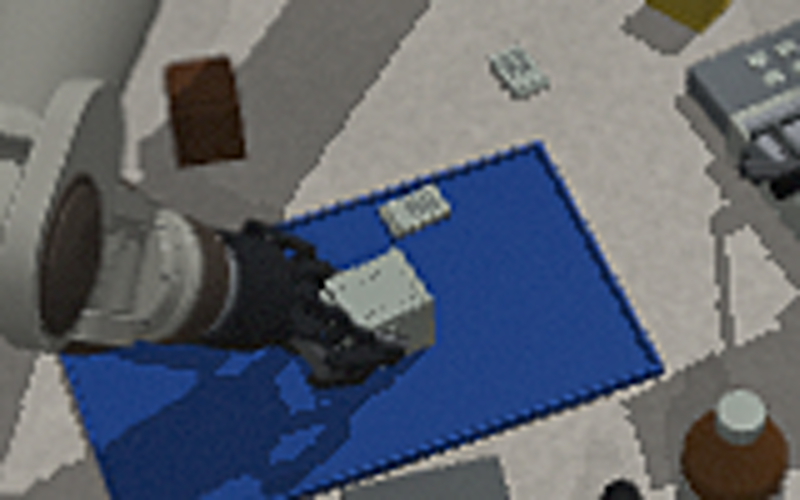

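Contact registers at 4 N and the jar is lying on its side. I'll release, back off and reorient.

```bash
python3 -m creep '{"delta_rot":[[0,0,0],[0,0,0],[0,0,0],[0,0,0],[0,0,0]],"dp":[[0,0,0],[0,0,0],[0,0,-2],[0,0,-4],[0,0,-4]],"hand":[8,8,8,8,8]}'
python3 -m creep '{"delta_rot":[[0,8.2,0],[0,8.2,0],[0,8.2,0],[0,8.2,0],[0,8.2,0]],"dp":[[-2,0,-2],[0,0,0],[0,0,0],[0,0,0],[0,0,0]],"hand":[8,8,8,8,8]}'
python3 -m creep '{"delta_rot":[[0,8.2,0],[0,8.2,0],[0,8.2,0],[0,8.2,0],[0,8.2,0]],"dp":[[0,0,0],[0,0,0],[0,0,0],[0,0,0],[0,0,0]],"hand":[8,8,8,8,8]}'
python3 -m creep '{"delta_rot":[[0,7.8,0],[0,0,0],[0,0,0],[0,0,0],[0,0,0]],"dp":[[0,0,0],[-2.8,0,-2],[-2.8,0,-2],[-2.8,0,-2],[-2.8,0,-2]],"hand":[8,8,8,8,8]}'
python3 - <<'E'
from h import *
st()
w=cam('wrist');save('w26.png',w['img'],s=1.5)
E
```

```text
time_s: 40.0
eef_pos: [0.5195, -0.3059, 0.0903]
eef_rot: [[0.025, -0.999, -0.032], [-0.705, -0.04, 0.708], [-0.709, 0.005, -0.705]]
force: [1.3, -2.2, 0.3]
opening: 0.937
time_s: 40.5
eef_pos: [0.5202, -0.3062, 0.1189]
eef_rot: [[0.038, -0.999, -0.004], [-0.997, -0.038, 0.065], [-0.065, 0.002, -0.998]]
force: [0.8, -0.3, 0.7]
opening: 0.935
time_s: 41.0
eef_pos: [0.52, -0.3055, 0.1191]
eef_rot: [[0.032, -0.999, 0.023], [-0.795, -0.039, -0.605], [0.605, 0.001, -0.796]]
force: [0.6, 0.1, -0.2]
opening: 0.942
time_s: 41.5
eef_pos: [0.5141, -0.1687, 0.0959]
eef_rot: [[0.03, -0.999, 0.025], [-0.71, -0.039, -0.703], [0.703, 0.004, -0.711]]
force: [0.2, -0.5, -1.3]
opening: 0.936
t 41.5 p [ 0.5141 -0.1687  0.0959] z [ 0.025 -0.703 -0.711] y [-0.999 -0.039  0.004] q [ 0.05  0.02 -0.32  1.24 -0.78 -1.55] F [ 0.2 -0.5 -1.3] op 0.936
```

View pics/w26.png

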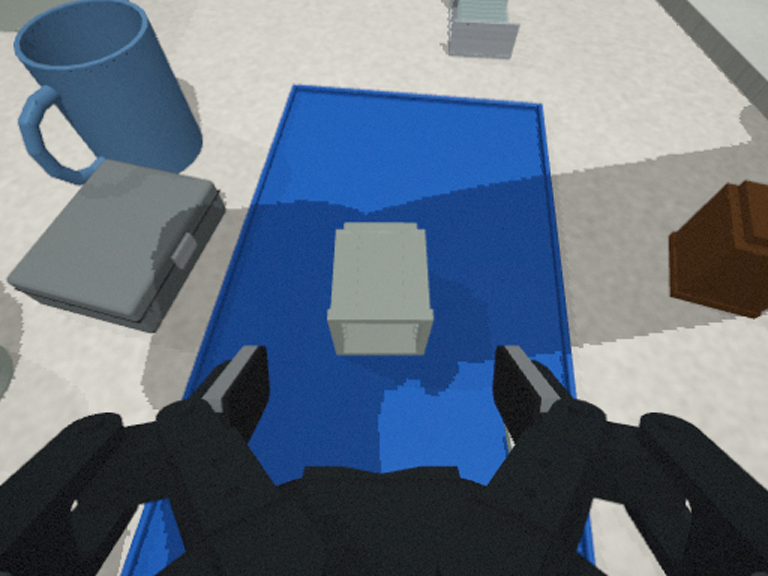

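```bash
python3 - <<'E'
from h import *
w=cam('wrist')
P=onz(w,np.array([(328,309),(433,309),(335,230),(426,230)])/1.5,.054);print(P.round(4))
m=P[:2].mean(0);yb=ax(2.3)[1]
R=regrasp(2.3)
G=m-.024*yb;G[2]=.0305;T=G+.011*R[:,2];go(T,R,'T');print(G)
E
```

```text
[[ 0.5415 -0.2069  0.054 ]
 [ 0.4891 -0.2093  0.054 ]
 [ 0.5426 -0.2557  0.054 ]
 [ 0.4919 -0.258   0.054 ]]
T rot [0.1 0.4 0.3] rows>= 1 | dp cm: old axes [ 0.11  0.05 10.26]  new axes [ 0.05  0.08 10.26] len 10.3
[ 0.51622342 -0.23207323  0.0305    ]
```

```bash
python3 -m creep '{"delta_rot":[[0,0,0],[0,0,0],[0,0,0],[0,0,0],[0,0,0]],"dp":[[0.1,0,2.5],[0,0,3],[0,0,2.4],[0,0,1.5],[0,0,0.8]],"hand":[8,8,8,8,8]}'
python3 -m creep '{"delta_rot":[[0,0,0],[0,0,0],[0,0,0],[0,0,0],[0,0,0]],"dp":[[0,0,0],[0,0,0],[0,0,0],[0,0,0],[0,0,0]],"hand":[4.5,4.5,4.5,4.5,4.5]}' 40
python3 - <<'E'
from h import *
st()
s=env.read_state();print(np.array(s['eef_pos'])-.011*np.array(s['eef_rot'])[:,2])
E
```

```text
time_s: 42.1
eef_pos: [0.5161, -0.2436, 0.0232]
eef_rot: [[0.031, -0.999, 0.023], [-0.71, -0.038, -0.703], [0.703, 0.005, -0.711]]
force: [-0.8, -0.6, -0.6]
opening: 0.939
time_s: 42.6
eef_pos: [0.5175, -0.2422, 0.0249]
eef_rot: [[0.03, -0.999, 0.026], [-0.71, -0.04, -0.703], [0.703, 0.003, -0.711]]
force: [-1.4, 3.1, 5.3]
opening: 0.581
t 42.6 p [ 0.5175 -0.2422  0.0249] z [ 0.026 -0.703 -0.711] y [-0.999 -0.04   0.003] q [-0.09  0.05 -0.45  0.95 -0.77 -1.76] F [-1.4  3.1  5.3] op 0.581
[ 0.51720142 -0.23442496  0.03273718]
```

```bash
python3 -m creep '{"delta_rot":[[0,0,0],[0,0,0],[0,0,0],[0,0,0],[0,0,8.2]],"dp":[[0.7,0,-0.7],[2,0,-2],[3,0,-3],[2,0,-2],[0,0,0]],"hand":[4.5,4.5,4.5,4.5,4.5]}'
python3 -m creep '{"delta_rot":[[0,0,8.2],[0,0,8.2],[0,0,8.2],[0,0,8.2],[0,0,8.2]],"dp":[[0,0,0],[0,0,0],[0,0,0],[0,0,0],[0,0,0]],"hand":[4.5,4.5,4.5,4.5,4.5]}'
python3 -m creep '{"delta_rot":[[0,0,8.2],[0,0,8.2],[0,0,8.2],[0,0,8.2],[0,0,8.2]],"dp":[[0,0,0],[0,0,0],[0,0,0],[0,0,0],[0,0,0]],"hand":[4.5,4.5,4.5,4.5,4.5]}'
python3 -m creep '{"delta_rot":[[0,0,8.2],[0,0,8.2],[0,0,8.2],[0,0,8.2],[0,0,8.2]],"dp":[[0,0,0],[0,0,0],[0,0,0],[0,0,0],[0,0,0]],"hand":[4.5,4.5,4.5,4.5,4.5]}'
python3 -m creep '{"delta_rot":[[0,0,8.2],[0,0,8.2],[0,0,8.2],[0,0,8.2],[0,0,8.2]],"dp":[[0,0,0],[0,0,0],[0,0,0],[0,0,0],[0,0,0]],"hand":[4.5,4.5,4.5,4.5,4.5]}'
python3 - <<'E'
from h import *
st()
w=cam('wrist');save('w27.png',w['img'],s=1)
R=place();S=np.array([.535,.118])
go(np.array([S[0],S[1],.04+.0377+.08])-.0037*X+.011*R[:,2],R,'above st0')
E
```

```text
time_s: 43.1
eef_pos: [0.5193, -0.2433, 0.1387]
eef_rot: [[-0.118, -0.993, 0.03], [-0.708, 0.063, -0.704], [0.696, -0.104, -0.71]]
force: [0.1, 0.5, -1.8]
opening: 0.58
time_s: 43.6
eef_pos: [0.5173, -0.243, 0.1335]
eef_rot: [[-0.74, -0.672, 0.024], [-0.491, 0.515, -0.703], [0.459, -0.532, -0.711]]
force: [0.4, -0.1, -0.5]
opening: 0.583
time_s: 44.1
eef_pos: [0.5173, -0.243, 0.1334]
eef_rot: [[-0.999, -0.021, 0.024], [-0.032, 0.711, -0.703], [-0.002, -0.703, -0.711]]
force: [-0.4, 0.3, -1.8]
opening: 0.58
time_s: 44.6
eef_pos: [0.5173, -0.243, 0.1334]
eef_rot: [[-0.768, 0.64, 0.024], [0.442, 0.558, -0.703], [-0.463, -0.529, -0.711]]
force: [-0.2, -0.9, -0.9]
opening: 0.582
time_s: 45.1
eef_pos: [0.5173, -0.243, 0.1335]
eef_rot: [[-0.16, 0.987, 0.024], [0.699, 0.131, -0.703], [-0.696, -0.095, -0.711]]
force: [0.0, -0.2, -1.8]
opening: 0.581
t 45.1 p [ 0.5173 -0.243   0.1335] z [ 0.024 -0.703 -0.711] y [ 0.987  0.131 -0.095] q [-0.09 -0.03 -0.31  1.17 -0.77  1.25] F [ 0.  -0.2 -1.8] op 0.581
above st0 rot [-62.1  -4.2 -56.8] rows>= 10 | dp cm: old axes [ 23.82   6.51 -26.49]  new axes [-3.28 36.05  0.95] len 36.2
```

View pics/w27.png

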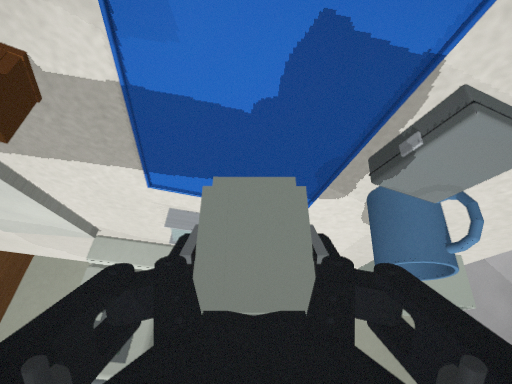

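```bash
python3 -m creep '{"delta_rot":[[-5.65,-0.38,-5.16],[-5.65,-0.38,-5.16],[-5.65,-0.38,-5.16],[-5.65,-0.38,-5.16],[-5.65,-0.38,-5.16]],"dp":[[0,0,0],[0,0,0],[0,0,0],[0,0,0],[0,0,0]],"hand":[4.5,4.5,4.5,4.5,4.5]}'
python3 -m creep '{"delta_rot":[[-5.65,-0.38,-5.16],[-5.65,-0.38,-5.16],[-5.65,-0.38,-5.16],[-5.65,-0.38,-5.16],[-5.65,-0.38,-5.16]],"dp":[[0,0,0],[0,0,0],[0,0,0],[0,0,0],[0,0,0]],"hand":[4.5,4.5,4.5,4.5,4.5]}'
python3 -m creep '{"delta_rot":[[-5.65,-0.38,-5.16],[0,0,0],[0,0,0],[0,0,0],[0,0,0]],"dp":[[0,0,0],[-1.6,3,0.4],[-1.6,4,0.4],[0,4,0],[0,4,0]],"hand":[4.5,4.5,4.5,4.5,4.5]}'
python3 -m creep '{"delta_rot":[[0,0,0],[0,0,0],[0,0,0],[0,0,0],[0,0,0]],"dp":[[0,4.4,0],[0,4.4,0],[0,4.4,0],[0,4.4,0],[0,3.2,0]],"hand":[4.5,4.5,4.5,4.5,4.5]}'
python3 - <<'E'
from h import *
st()
w=cam('wrist');save('w28.png',w['img'],s=1.5)
t=cam('top');save('t28.png',t['img'],(100,140,240,240),5.5)
R=place();S=np.array([.535,.118])
go(np.array([S[0],S[1],.04+.0377+.08])-.0037*X+.011*R[:,2],R,'above st0')
E
```

```text
time_s: 45.65
eef_pos: [0.5172, -0.2425, 0.1335]
eef_rot: [[-0.555, 0.686, 0.471], [0.471, 0.725, -0.502], [-0.686, -0.057, -0.726]]
force: [-0.9, -1.4, -2.2]
opening: 0.58
time_s: 46.15
eef_pos: [0.5168, -0.2429, 0.1339]
eef_rot: [[-0.715, 0.093, 0.693], [0.06, 0.996, -0.071], [-0.697, -0.01, -0.717]]
force: [0.5, 0.8, -1.7]
opening: 0.584
time_s: 46.65
eef_pos: [0.5405, -0.0914, 0.1502]
eef_rot: [[-0.714, -0.034, 0.7], [-0.025, 0.999, 0.023], [-0.7, -0.001, -0.714]]
force: [0.5, 0.2, -2.3]
opening: 0.582
time_s: 47.15
eef_pos: [0.5332, 0.1181, 0.1507]
eef_rot: [[-0.713, -0.037, 0.7], [-0.027, 0.999, 0.025], [-0.701, -0.001, -0.714]]
force: [0.5, -0.9, -1.4]
opening: 0.58
t 47.15 p [0.5332 0.1181 0.1507] z [ 0.7    0.025 -0.714] y [-0.037  0.999 -0.001] q [ 0.32 -0.67 -0.81  0.68 -0.2   0.2 ] F [ 0.5 -0.9 -1.4] op 0.58
above st0 rot [ 0.7 -0.6  0.8] rows>= 1 | dp cm: old axes [-0.4  -0.17  0.44]  new axes [-0.39 -0.16  0.44] len 0.6
```

View pics/w28.png

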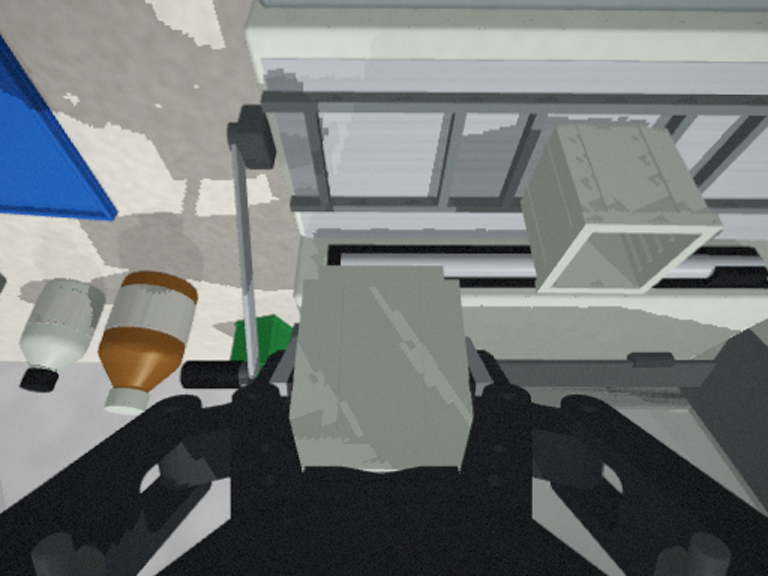

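View pics/t28.png

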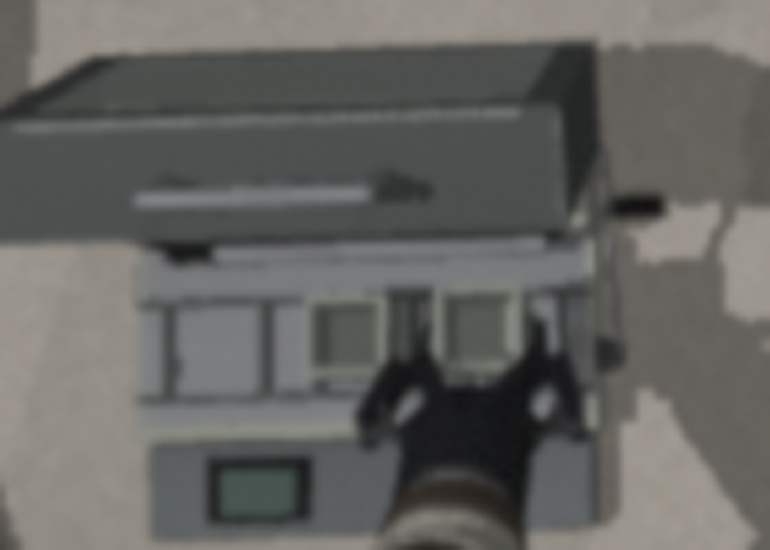

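```bash
python3 -m creep '{"delta_rot":[[0.7,-0.8,0.8],[0,0,0]],"dp":[[-0.4,-0.1,0.4],[0,0,0]],"hand":[4.5,4.5]}'
python3 - <<'E'
from h import *
st()
w=cam('wrist');save('w29.png',w['img'],(180,50,310,150),6)
E
```

```text
time_s: 47.45
eef_pos: [0.5398, 0.1141, 0.1496]
eef_rot: [[-0.704, -0.014, 0.71], [-0.009, 1.0, 0.01], [-0.71, 0.001, -0.704]]
force: [0.3, 0.2, -1.7]
opening: 0.582
t 47.45 p [0.5398 0.1141 0.1496] z [ 0.71   0.01  -0.704] y [-0.014  1.     0.001] q [ 0.31 -0.66 -0.81  0.65 -0.21  0.21] F [ 0.3  0.2 -1.7] op 0.582
```

View pics/w29.png

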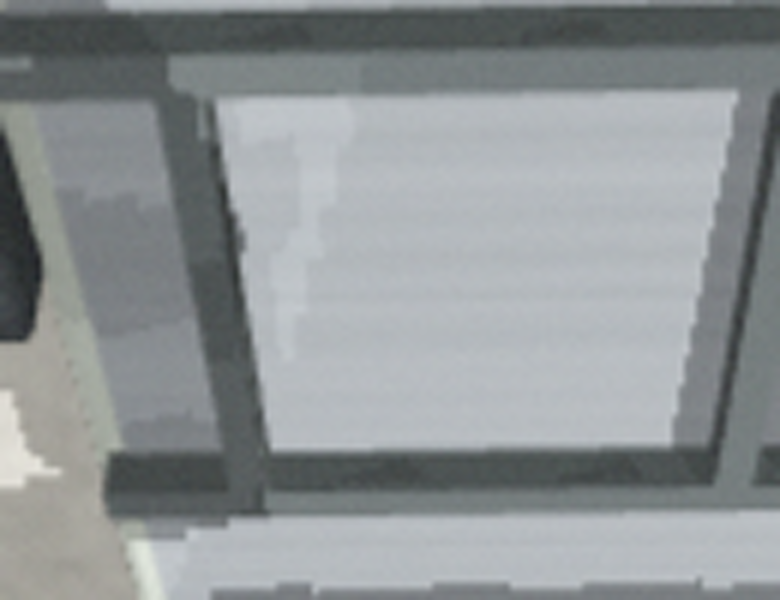

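```bash
python3 - <<'E'
from h import *
w=cam('wrist')
P=onz(w,np.array([(206,95),(781,92),(717,487),(264,490)])/6+[180-.42,50-.42],.048);print(P.round(4),P.mean(0),np.linalg.norm(np.diff(P,axis=0,append=P[:1]),axis=1))
s=env.read_state();p=np.array(s['eef_pos']);R=np.array(s['eef_rot']);G=p-.011*R[:,2];print('G',G,'jar',G+.0037*X)
t=cam('top')
M=onz(t,np.array([(435,290),(522,290),(522,372),(435,376)])/5.5+[99.6,139.6],G[2]-.0057+.032);print('mouth top',M.mean(0),'extent',M.round(3).tolist())
save('t29.png',t['img'],(170,180,220,215),14)
E
```

```text
[[0.5052 0.0883 0.048 ]
 [0.504  0.1473 0.048 ]
 [0.5636 0.1502 0.048 ]
 [0.565  0.0894 0.048 ]] [0.53445132 0.11880476 0.048     ] [0.05892773 0.05969058 0.06083008 0.05988291]
G [0.53184223 0.11352177 0.15739798] jar [0.53554128 0.11360571 0.15739798]
mouth top [0.53093679 0.12019406 0.18369798] extent [[0.557, 0.147, 0.184], [0.557, 0.094, 0.184], [0.507, 0.093, 0.184], [0.504, 0.146, 0.184]]
```

View pics/t29.png

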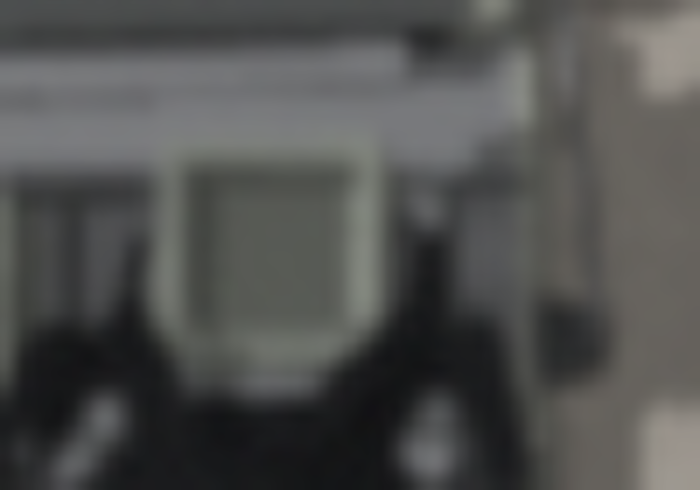

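```bash
python3 -m creep '{"delta_rot":[[0,0,0],[0,0,0],[0,0,0],[0,0,0],[0,0,0]],"dp":[[1,0.5,0.8],[1.3,0,1.3],[1.3,0,1.3],[1.2,0,1.2],[0.5,0,0.5]],"hand":[4.5,4.5,4.5,4.5,4.5]}'
python3 -m creep '{"delta_rot":[[0,0,0]],"dp":[[0,0,0]],"hand":[4.5]}'
python3 - <<'E'
from h import *
st()
s=env.read_state();p=np.array(s['eef_pos']);R=np.array(s['eef_rot']);G=p-.011*R[:,2];print('G',G,'jar',G+.0037*X)
t=cam('top');save('t30.png',t['img'],(155,180,225,225),11)
E
```

```text
time_s: 48.1
eef_pos: [0.5372, 0.1193, 0.0731]
eef_rot: [[-0.707, -0.014, 0.707], [-0.009, 1.0, 0.011], [-0.707, 0.001, -0.707]]
force: [0.2, -0.5, -0.8]
opening: 0.58
time_s: 48.2
eef_pos: [0.5376, 0.1195, 0.0744]
eef_rot: [[-0.706, -0.014, 0.708], [-0.009, 1.0, 0.011], [-0.708, 0.001, -0.706]]
force: [0.5, 0.3, -1.1]
opening: 0.576
t 48.2 p [0.5376 0.1195 0.0744] z [ 0.708  0.011 -0.706] y [-0.014  1.     0.001] q [ 0.33 -0.62 -0.93  0.49 -0.22  0.23] F [ 0.5  0.3 -1.1] op 0.576
G [0.52983502 0.11936204 0.08216881] jar [0.53353407 0.11944598 0.08216881]
```

View pics/t30.png

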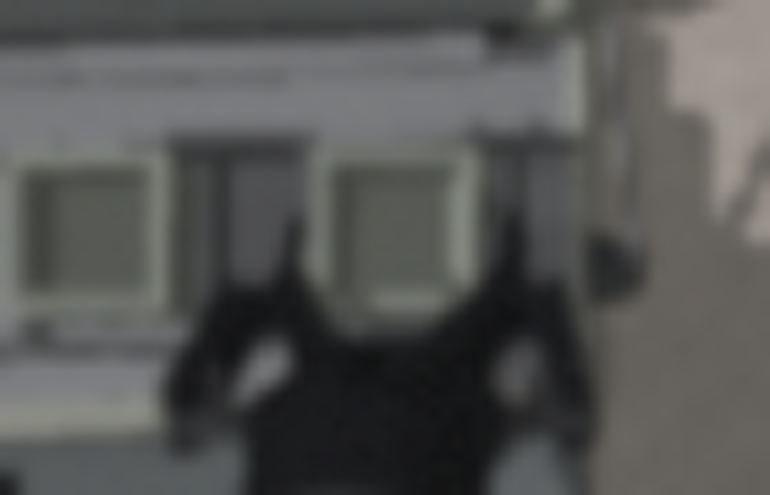

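```bash
python3 - <<'E'
from h import *
t=cam('top')
print(onz(t,np.array([(395,230)])/11+[155-.45,180-.45],.108), onz(t,np.array([(88,232)])/11+[155-.45,180-.45],.104))
E
python3 -m creep '{"delta_rot":[[0,0,0],[0,0,0],[0,0,0]],"dp":[[0.15,-0.05,0.2],[0.1,0,0.15],[0,0,0]],"hand":[4.5,4.5,4.5]}'
python3 -m creep '{"delta_rot":[[0,0,0],[0,0,0]],"dp":[[0.1,0,0.1],[0,0,0]],"hand":[4.5,4.5]}'
python3 -m creep '{"delta_rot":[[0,0,0],[0,0,0]],"dp":[[0.1,0,0.1],[0,0,0]],"hand":[4.5,4.5]}'
```

```text
[[0.53703095 0.11867974 0.108     ]] [[0.53662451 0.21803516 0.104     ]]
time_s: 48.6
eef_pos: [0.5392, 0.1195, 0.0723]
eef_rot: [[-0.704, -0.015, 0.71], [-0.009, 1.0, 0.012], [-0.71, 0.002, -0.704]]
force: [-0.3, 0.2, -1.3]
opening: 0.578
time_s: 48.8
eef_pos: [0.5391, 0.1195, 0.0707]
eef_rot: [[-0.704, -0.015, 0.71], [-0.009, 1.0, 0.012], [-0.71, 0.002, -0.704]]
force: [-0.1, 0.3, -1.8]
opening: 0.579
time_s: 49.0
eef_pos: [0.5391, 0.1195, 0.0691]
eef_rot: [[-0.705, -0.015, 0.709], [-0.009, 1.0, 0.012], [-0.71, 0.002, -0.705]]
force: [0.1, -0.2, -1.6]
opening: 0.581
```

```bash
python3 -m creep '{"delta_rot":[[0,0,0],[0,0,0]],"dp":[[0.1,0,0.1],[0,0,0]],"hand":[4.5,4.5]}'
python3 -m creep '{"delta_rot":[[0,0,0],[0,0,0]],"dp":[[0.1,0,0.1],[0,0,0]],"hand":[4.5,4.5]}'
```

```text
time_s: 49.2
eef_pos: [0.539, 0.1195, 0.0676]
eef_rot: [[-0.705, -0.015, 0.709], [-0.009, 1.0, 0.012], [-0.71, 0.002, -0.705]]
force: [-0.2, -0.5, -1.2]
opening: 0.58
time_s: 49.4
eef_pos: [0.5396, 0.1196, 0.0672]
eef_rot: [[-0.703, -0.015, 0.711], [-0.009, 1.0, 0.012], [-0.711, 0.002, -0.704]]
force: [1.5, 0.3, 1.2]
opening: 0.578
```

```bash
python3 -m creep '{"delta_rot":[[0,0,0],[0,0,0],[0,0,0],[0,0,0],[0,0,0]],"dp":[[0,0,0],[0,0,0],[0,0,0],[0,0,-2],[0,0,-3]],"hand":[6.5,6.5,6.5,6.5,6.5]}'
python3 -m creep '{"delta_rot":[[0,0,0],[0,0,0],[0,0,0]],"dp":[[-2,0,-2],[-3,0,0],[-3,0,0]],"hand":[6.5,6.5,6.5]}'
python3 - <<'E'
from h import *
st()
w=cam('wrist');save('w31.png',w['img'],s=1.5)
E
```

```text
time_s: 49.9
eef_pos: [0.5027, 0.1184, 0.1001]
eef_rot: [[-0.707, -0.014, 0.707], [-0.009, 1.0, 0.011], [-0.707, 0.001, -0.707]]
force: [0.3, 0.1, 1.0]
opening: 0.762
time_s: 50.2
eef_pos: [0.5464, 0.1197, 0.1746]
eef_rot: [[-0.703, -0.015, 0.711], [-0.009, 1.0, 0.013], [-0.711, 0.003, -0.703]]
force: [-0.7, 0.1, 0.4]
opening: 0.761
t 50.2 p [0.5464 0.1197 0.1746] z [ 0.711  0.013 -0.703] y [-0.015  1.     0.003] q [ 0.32 -0.64 -0.76  0.69 -0.21  0.22] F [-0.7  0.1  0.4] op 0.761
```

View pics/w31.png

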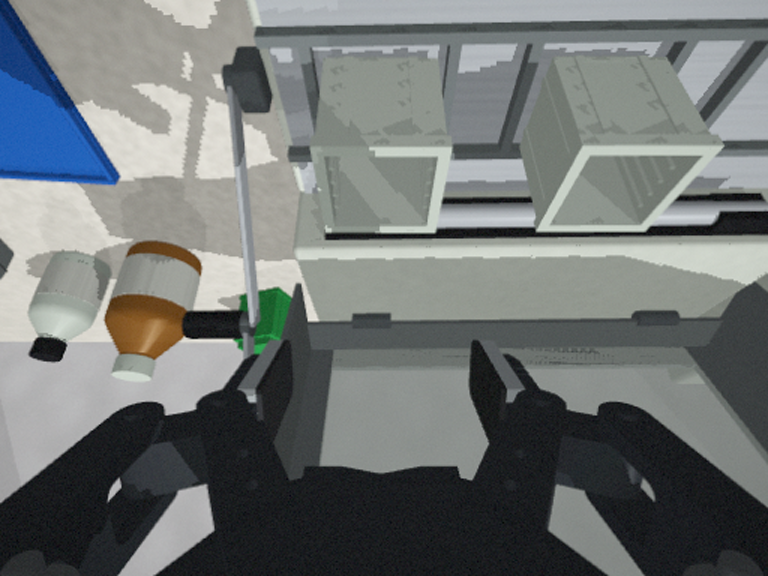

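```bash
python3 -m creep '{"delta_rot":[[0,8,0],[0,8,0],[0,8,0],[0,8,0],[0,0,0]],"dp":[[0,0,-1.5],[0,0,-2],[0,0,-2],[0,0,-3],[3,0,-3]],"hand":[6.5,6.5,6.5,6.5,6.5]}'
python3 -m creep '{"delta_rot":[[0,0,0],[0,0,0],[0,0,0],[0,0,0],[0,0,0]],"dp":[[3,-3,0],[3,-3,0],[3,-3,0],[0,-3,0],[0,0,0]],"hand":[6.5,6.5,6.5,6.5,6.5]}'
python3 - <<'E'
from h import *
st()
t=cam('top');save('t32.png',t['img'],(110,130,390,270),2.8);save('t32b.png',t['img'],(120,170,225,235),7)
c=cam('scene');save('s32.png',c['img'],s=1.5)
kk=cv2.cvtColor(c['img'],cv2.COLOR_BGR2GRAY)[165:195,270:300]
ys,xs=np.where(kk<28);print('knob px',xs.mean()+270,ys.mean()+165,len(xs))
E
```

```text
time_s: 50.75
eef_pos: [0.4717, 0.119, 0.2611]
eef_rot: [[-0.977, -0.013, 0.211], [-0.013, 1.0, 0.001], [-0.211, -0.002, -0.978]]
force: [-0.1, 1.5, -1.4]
opening: 0.763
time_s: 51.25
eef_pos: [0.38, -0.0056, 0.2462]
eef_rot: [[-0.973, -0.011, 0.23], [-0.01, 1.0, 0.004], [-0.23, 0.001, -0.973]]
force: [0.3, 0.1, -0.0]
opening: 0.759
t 51.25 p [ 0.38   -0.0056  0.2462] z [ 0.23   0.004 -0.973] y [-0.011  1.     0.001] q [-0.02 -0.55 -0.35  1.54  0.01 -0.03] F [ 0.3  0.1 -0. ] op 0.759
knob px 287.97727272727275 185.8409090909091 44
```

View pics/t32b.png

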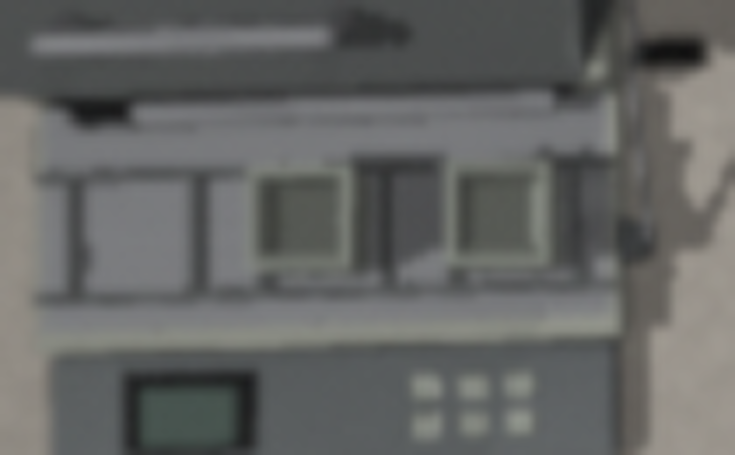

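View pics/s32.png

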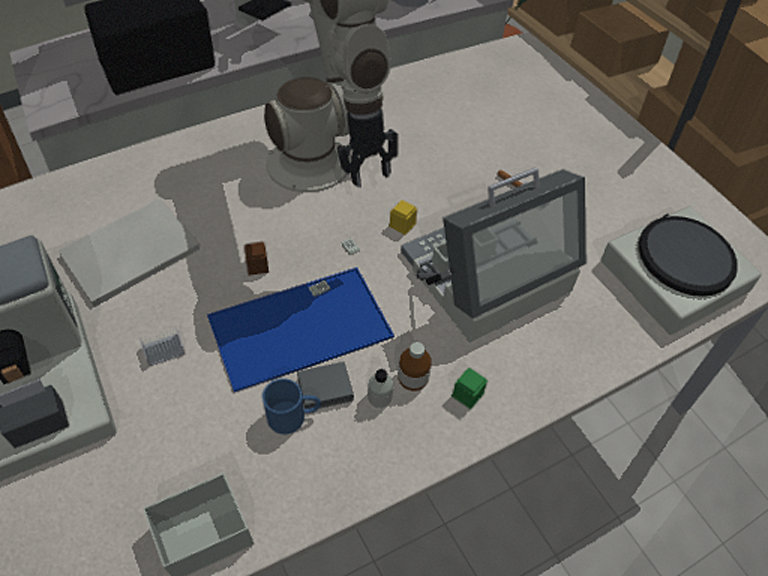

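View pics/t32.png

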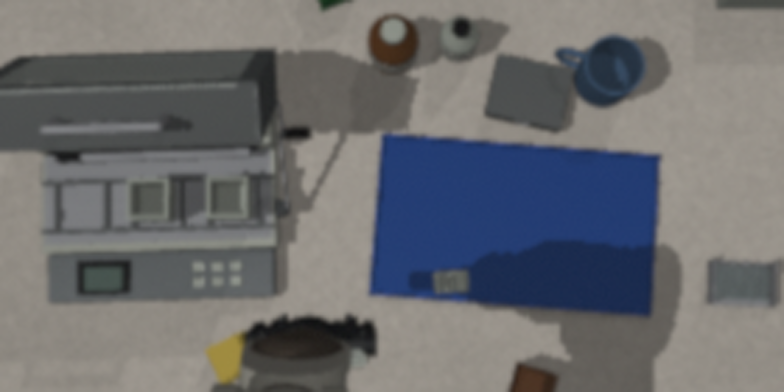

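```bash
python3 - <<'E'
from h import *
w=cam('wrist');save('w33.png',w['img'],s=1.5)
for S in ([.5345,.1188],[.5318,.2187]):
    S=np.array(S+[.04]);q=[S+.064*Z+a*.025*X+b*.025*Y for a,b in((-1,-1),(-1,1),(1,1),(1,-1))]+[S-.025*X-.025*Y,S-.025*X+.025*Y]
    print((proj(w,q)*1.5).round(0).tolist())
E
```

```text
[[497.0, 376.0], [557.0, 376.0], [546.0, 419.0], [489.0, 420.0], [480.0, 331.0], [532.0, 331.0]]
[[618.0, 375.0], [679.0, 374.0], [659.0, 418.0], [603.0, 418.0], [584.0, 330.0], [636.0, 329.0]]
```

View pics/w33.png

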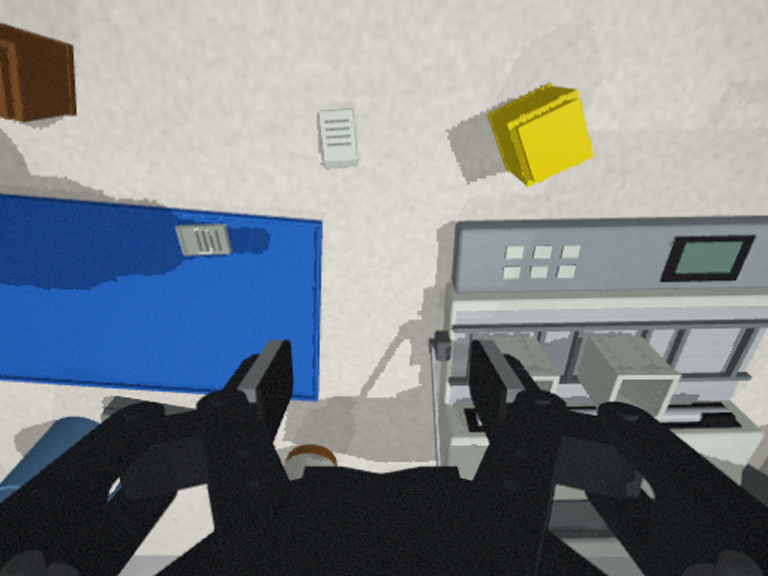

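The predicted rims, at z = 0.104, match both jars in this view: (557,376) for jar 0, and (618–679,375) against about (613–680,375) for jar 1. Both are therefore down on their station floors, so I'll hand in.

```bash
python3 - <<'E'
from h import *
print(env.hand_in());st()
E
```

```text
the job is handed in; nothing more can be done
None
the job is handed in; nothing more can be done
```

The stainer is ready for filling and the job is handed in, at about 51 s of the 210 s allowed. No verdict came back.

**Hood and stay:** I raised the hood by its handle and pressed the stay knob over centre. The pressing force dropped to zero, then rose to about 25 N on the stop. That is slightly over the 20 N you gave for the press. In the last picture the knob is at pixel (288,186), against about (287.5,185) expected when locked, and the hood stayed up from then on with the robot clear of it.

**Jars:** Two white jars were on the tray. I turned each one mouth-up by laying it on its side on the tray and regripping it. They now stand in the middle station and the one nearest the stay. The last camera views showed:
- Both stand mouth-up and square in their stations.
- The rim edges I could see are at the height for a jar resting on the station floor, not on a rib.
- Contact while lowering came about 2 mm below the expected floor height, which is within the calibration error.

**Other objects:** The bottles, mug, slide box, slide rack and coloured look-alikes look to be where they started.

**Measurement disagreement:** The top and wrist cameras differed by 2–4 mm on where the stations are. I used the wrist camera and cross-checked the jar position in the top view.

**Joint limit:** While backing away from the knob, one joint reached its range limit (−0.85 rad) and showed a brief force of about 36 N, which cleared on the next move.

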